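Put the jar away in the box with the folding lid stay

ROBOT

A 6-joint arm with a two-finger parallel gripper is mounted at the origin on the work surface. World frame = base frame: x ahead of the robot, y to its left, z up, the work surface at z = 0. Lengths are in mm, angles in rad, forces in N, time in s.
With the tool pointing down it reaches from about 275 to 1000 mm from the base axis. Payload 8.4 kg.
Tool frame: the origin (TCP) lies at the very end of the fingers, on their centre line; the grasp point (between the pads) lies 19 mm behind it; z points along the fingers, x is the direction in which the jaws open and shut, and the axes are right-handed (so a half turn about z gives the same grasp; the last joint's range is limited). The gripper opens to 85 mm and grips with 20 to 120 N. Pads are 22 mm wide; open, the fingers measure 114 mm over their backs; the gripper's body (76 mm by 85 mm) begins 54 mm behind the grasp point. The pads swing forward as they close: fully open they stand 13 mm farther back than shut.
Start: joints at [1.178, 0.353, 1.633, -0, 1.155, -0.002], TCP at [238.079, 577.881, 231.281] pointing down, gripper open.
Joint ranges: [-2.63, 2.63], [-0.92, 2.1], [0.06, 2.66], [-1.3, 4.44], [0, 2.69], [-3.02, 3.02]. Speed limits (rad/s): [2.22, 2.22, 2.79, 3.14, 3.14, 3.14].

INTERFACE

Orientations are given as [roll, pitch, yaw] about the fixed x, y, z axes, in that order (R = Rz(yaw) Ry(pitch) Rx(roll)).
In Python, from rig import r gives the robot as it stands.
- The arm moves only by the tool arm_command, never from a script. Its argument "targets" is a list of rows, each a list of 6 numbers: the shift along the tool's x, y, z in m, then the turn, a rotation vector about the tool's x, y, z in rad. A call has 1 to 20 rows; each row shifts and turns the commanded pose from where the row before left it, along the tool's axes as they then stand; what a row does not reach is not made up. A row lasts 1/12 s, in which the tool goes at most 41.7 mm and 7.16 degrees, less where a joint would pass 70% of its speed; a pose out of reach is approached as far as the arm can. A call is refused whole if a number of a shift passes 0.0417 or a number of a turn 0.125, either way. A call with a gripper value outside its range is refused whole. "fingers" is the finger opening in m, from 0 to 0.0854, set as the call begins (left out, the last holds). The fingers move at their own pace and stop on an object; "squeeze" is the grip in N (left out, the last holds). Time passes only in rows, so rows that do not move let the fingers close. It gives the time, the measured TCP pose, the force and the opening at its end, in the units of the state.
- r.sense(): the state, without advancing time (a new reading comes with each control period).
- r.grab_frame(name): name is "scene" or "top" or "wrist"; returns a dict with "image" (400x640x3 uint8, blue, green, red), "fx", "fy", "cx", "cy" (pixels), "k1" (the pictures are not rectified: a ray, as slopes to the right and down, at radius r is drawn at 1 + k1 r^2 times it, then the intrinsics apply), "xyz" and "orientation" of the camera in the world. Camera axes: x right, y down, z forward; pixel columns grow to the right and rows downward; lengths in mm; the calibration is good to about 2 mm. A picture is of the moment at which its call begins. There is no depth.
- r.sign_off(): hands the job in, once; it reports no verdict.
The state is a dict: "clock": time; "qpos": joint angles; "qvel": joint speeds; "joint_efforts": joint torques, N m; "eef_pos": TCP position; "tcp_rot": TCP orientation; "contact_force": force on the tool from outside, world axes, zero at the start; "wrist_torque": the same for the moment, N m; "opening": opening from 0.0 (shut) to 1.0 (fully open).
Only numpy, scipy, OpenCV 4.12 (cv2) and the standard library are available. Lean on these libraries where they do the work, as an engineer would, in place of code of your own. Each camera call takes 0.05 s, during which the arm holds its last target.

TASK

Raise the lid of the steel storage box until its folding stay locks and holds it open by itself, then stand the glass jar upright on the floor inside. After that take the pin on the stay's knee, lift it to unlock the stay, fold it and lower the lid gently until it is fully shut; do not force the lid or stay, do not drop the lid or the jar, and leave the other things where they are.

Things in the scene. Friction and masses are not known exactly. Their poses are not given: they have to be found in the camera images.
- box: Fixed open steel box, 172 (x) by 260 (y) by 88 mm high, walls and floor 4 mm. Origin: centre of its underside, on the worktop. x points from its front (lid's bar) to the hinge side, y to the side with the folding stay, z up.
- lid_hinge (a point): Middle of the lid's hinge line (along the box's y), at x +86, z +94 mm in the box frame; axes as the box. The aluminium lid, 172 by 260 by 12 mm, about 0.4 kg, falls shut from any angle unless held or on its locked stay.
- lid_bar (a point): Middle of the lid's bar handle: a round steel bar 12 mm thick, 110 mm long along the box's y, standing 40 mm out from the lid's front edge (34 mm clear gap), in the plane of the lid, 212 mm from the hinge line. Axes are the lid's: with the lid shut as the box's.
- stay_top (a point): Pivot of the stay's upper link on the lid's side edge, 100 mm from the hinge line, at y +144 mm. The stay is two flat links, 73.7 mm each between pivots, joined at a knee. Shut, the knee points to the front. Raising the lid straightens the stay, which stops the lid at an angle between 1.2 and 1.5 rad that differs from box to box; feel for it as a rise in force.
- stay_mount (a point): Nominal place of the lower link's pivot (foot) on the box's side: x -4, y +144, z +61 mm in the box frame; the real foot sits up to 8 mm higher or lower, so the lock angle differs. Only with the lid right up at the stop does the knee drop through the straight line to the hinge side, by its own weight; let down about 0.03 rad, the lid then rests on the locked stay.
- stay_pin (a point): Grip point on the knee's pin: round steel, 12 mm thick, 66 mm long along the box's y; this point is on its axis at y +194 mm, 22 mm from its end. Box frame: lid shut near x -78, z +57 mm; locked near x +40, z +121 mm. To unlock, bring it up and forward (-x) through the straight line, then on forward and down, on a 73.7 mm circle about the foot, till the lid is shut; it bears 2 to 8 N.
- lid (a joint): Angle of the lid: 0 shut, growing as it opens, rad.
- jar: Closed clear glass jar with a steel cap, 48 mm diameter, 74 mm high, 0.16 kg, standing on the worktop left or right of the box. Origin: centre of its underside; z up its axis.
- jar_center (a point): Centre of that jar, half-way up, 37 mm above its underside.
- ramekin: Bystander: small white ceramic cup, 72 mm across, 42 mm high. Origin: centre of its underside.
- bowl: Bystander: steel mixing bowl, 170 mm across, 75 mm high. Origin: centre of its underside.
- spatula: Bystander: wooden spatula lying on the worktop. Origin on its underside.
- foot_x (a joint): Give of the rubber bush that carries the stay's foot, along the box's x: 0 unloaded, 8 N per mm, m. It is strained beyond 3.5 mm (about 28 N), whether by over-raising the lid, pressing the lid down on the locked stay, or dragging the pin off its circle.
- foot_z (a joint): The same bush's give along the box's z, 8 N per mm, positive up, m; strained beyond 3.5 mm either way.

How it is judged:
By the outcome, as a careful person would: the job done as asked, in the order asked, and still so for the second after the job is handed in, with the robot touching nothing.
It also fails if it takes over 72 s, if anything falls off the work surface, if the arm or the gripper's body presses on something with over 40 N, if the wrist force passes 120 N, or if a joint passes its speed limit or range.

## Working session

There is one attempt and no reset: what is moved stays moved. The work goes in short steps, Python scripts to look and compute and a tool call to move; the robot and the scene stay as the last step left them, time stands still between calls to the robot, and variables do not carry over. Pictures are saved under pics/ and viewed, and the job is handed in when it is done.

Besides the shell and the picture viewer there is one more tool, called after "Request:" by a JSON object that holds its "api" and its "payload", one argument or row to a line. arm_command: Moves the arm, as the interface text tells. Its arguments: {"type":"object","properties":{"targets":{"type":"array"},"fingers":{"type":"number"},"squeeze":{"type":"number"}},"required":["targets"]}

```bash
ls; mkdir -p pics
python3 - <<'E'
from rig import r
import cv2
print(r.sense())
for n in ("scene","top","wrist"):
    f=r.grab_frame(n); cv2.imwrite(f"pics/{n}0.png",f["image"]); print(n,{k:v for k,v in f.items() if k!="image"})
E
```

```text
pics
{'clock': 0.0, 'qpos': array([ 1.17761323e+00,  3.53667142e-01,  1.63417287e+00,  2.52214924e-06,
        1.15519806e+00, -2.40543819e-03]), 'qvel': array([ 0.000172  , -0.00055442, -0.00011419,  0.00047628,  0.001396  ,
        0.00051665]), 'joint_efforts': array([-3.48588183e-03, -6.05245399e+01, -3.42058825e+01, -4.24194559e-04,
        9.73952789e-03,  2.44919545e-05]), 'eef_pos': array([237.87813627, 577.42051516, 230.53324774]), 'tcp_rot': array([-3.14158687e+00,  1.44541693e-03,  1.18001765e+00]), 'contact_force': array([-0.54126504,  0.40785789,  0.34333928]), 'wrist_torque': array([ 0.02394135, -0.01172548, -0.01410704]), 'opening': 1.0007838599820251}
scene {'fx': 493.920417059265, 'fy': 493.920417059265, 'cx': 319.8032295857066, 'cy': 197.62191605434592, 'k1': -0.12446084098592157, 'xyz': array([1361.69795843, -678.66150119,  812.15290856]), 'orientation': array([-2.16503438,  0.02313705,  0.82767794])}
top {'fx': 400.70703793922155, 'fy': 400.70703793922155, 'cx': 318.46834478166335, 'cy': 199.25358783108263, 'k1': -0.09421307373150228, 'xyz': array([ 521.46670448,   -7.91480191, 1117.02384372]), 'orientation': array([-3.09842341,  0.0127398 , -1.55714123])}
wrist {'fx': 341.78246842433833, 'fy': 341.78246842433833, 'cx': 315.56869868316966, 'cy': 200.21064976244074, 'k1': 0.01573276320128519, 'xyz': array([160.57517785, 611.31037942, 373.76513411]), 'orientation': array([2.80812964e+00, 1.20509375e-03, 1.17996025e+00])}
```

View pics/scene0.png

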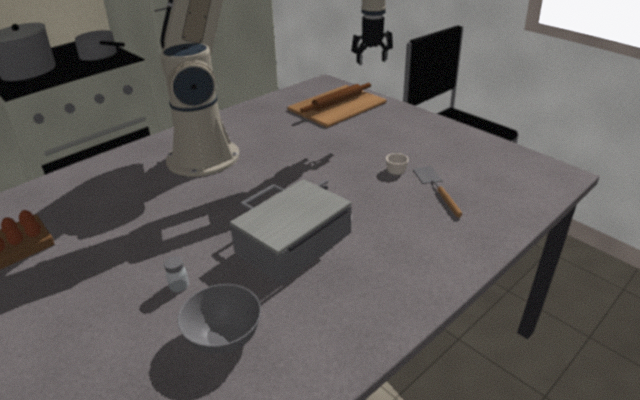

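View pics/top0.png

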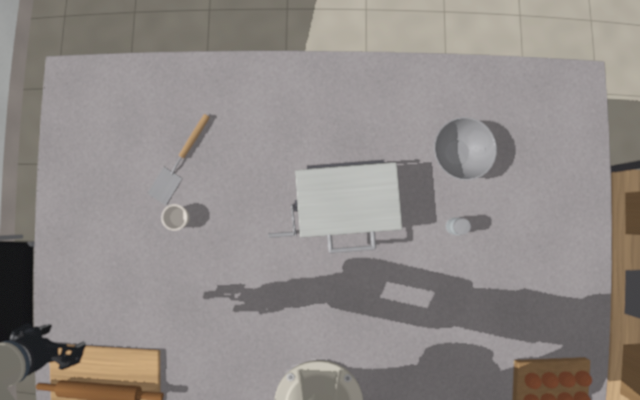

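View pics/wrist0.png

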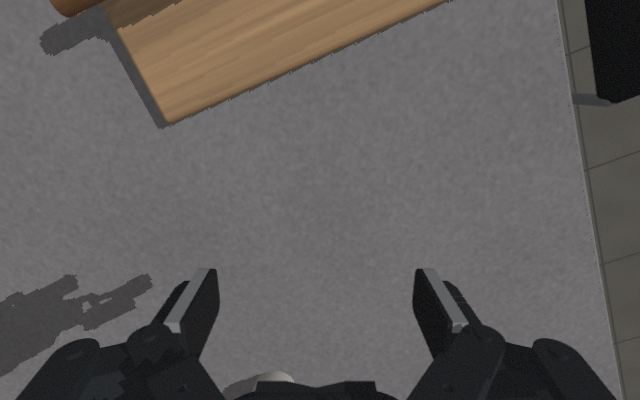

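```bash
cat > h.py <<'E'
import numpy as np, cv2
from scipy.spatial.transform import Rotation as R
from scipy.optimize import least_squares
def rot(o): return R.from_euler('xyz',o).as_matrix()
def proj(f,P):
    P=np.atleast_2d(P); c=(P-f["xyz"])@rot(f["orientation"])
    s=c[:,:2]/c[:,2:]; r2=(s**2).sum(1,keepdims=True); s=s*(1+f["k1"]*r2)
    return s*[f["fx"],f["fy"]]+[f["cx"],f["cy"]]
def ray(f,uv):
    d=(np.array(uv,float)-[f["cx"],f["cy"]])/[f["fx"],f["fy"]]
    s=d.copy()
    for _ in range(20): s=d/(1+f["k1"]*(s@s))
    return rot(f["orientation"])@np.array([*s,1.])
def onplane(f,uv,z):
    d=ray(f,uv); return f["xyz"]+d*(z-f["xyz"][2])/d[2]
def tri(obs):
    A=np.zeros((3,3));b=np.zeros(3)
    for f,uv in obs:
        d=ray(f,uv);d/=np.linalg.norm(d);M=np.eye(3)-np.outer(d,d);A+=M;b+=M@f["xyz"]
    return np.linalg.solve(A,b)
def crop(f,u0,v0,w,h,k,fn):
    im=f["image"][v0:v0+h,u0:u0+w]; cv2.imwrite(fn,cv2.resize(im,None,fx=k,fy=k,interpolation=cv2.INTER_CUBIC))
E
python3 - <<'E'
from rig import r
from h import *
import pickle
f=r.grab_frame("top");crop(f,260,140,220,130,3.6,"pics/t1.png")
g=r.grab_frame("scene");crop(g,150,165,220,150,3.6,"pics/s1.png")
pickle.dump((f,g),open("f0.pkl","wb"))
E
```

```text
(no output)
```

View pics/t1.png

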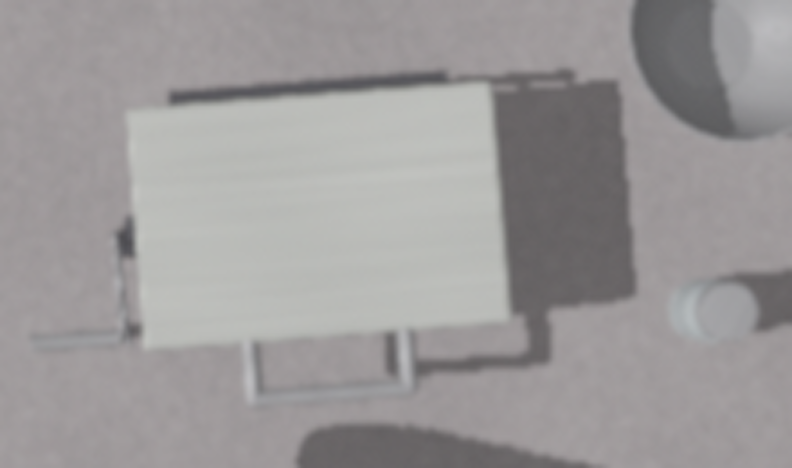

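View pics/s1.png

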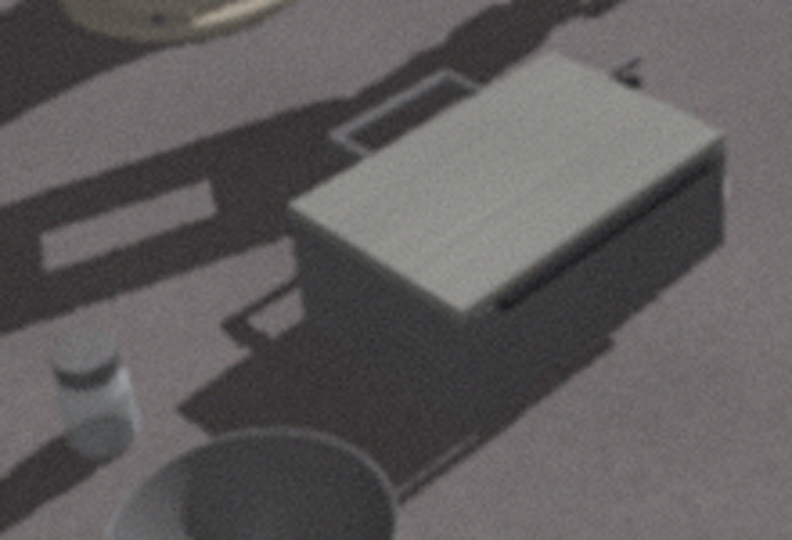

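Run:
```python
from h import *
import pickle
f,g=pickle.load(open("f0.pkl","rb"))
cv=lambda p,o:(np.array(p)+.5)/3.6-.5+o
T=[cv(p,(260,140)) for p in [(128,112),(491,84),(512,317),(146,347),(252,402),(412,388)]]
S=[cv(p,(150,165)) for p in [(722,135),(465,315),(292,208),(555,52)]]
B=np.array([(86,130,100),(86,-130,100),(-86,-130,100),(-86,130,100),(-126,55,94),(-126,-55,94)],float)
def w(p,B): return B@R.from_euler('z',p[2]).as_matrix().T+[p[0],p[1],0]
def res(p): return np.r_[(proj(f,w(p,B))-T).ravel(),(proj(g,w(p,B[:4]))-S).ravel()]
def rt(p): return (proj(f,w(p,B))-T).ravel()
def rs(p): return (proj(g,w(p,B[:4]))-S).ravel()
for fn in (res,rt,rs):
    s=least_squares(fn,[530,-50,0]);print(s.x.round(4),s.fun.round(1))
p=least_squares(res,[530,-50,0]).x
print("pin pred top",(proj(f,w(p,np.array([[-78,194-44+ 0,57],[-78,216,57]])))-[260,140])*3.6)
a=cv((727,310),(260,140));print("jar top",onplane(f,a,74)); b=cv((86,352),(150,165));print("jar scene",onplane(g,b,74),tri([(f,a),(g,b)]))
print("base",onplane(g,cv((102,442),(150,165)),0))
print("bowl top", onplane(f,(466,149),75),"ramekin",onplane(f,(174,217),42),"tool",)
```

```text
[ 5.676348e+02 -6.884330e+01  9.490000e-02] [-1.  -1.4 -0.5 -1.9 -0.2  0.6 -0.7  0.6  0.6 -1.5 -0.8 -1.1  0.7 -1.2
 -1.5 -0.7 -2.5 -0.9 -1.8 -1. ]
[ 5.656584e+02 -7.009640e+01  9.150000e-02] [-0.4 -0.8  0.2 -1.   0.2  1.5 -0.3  1.3  0.9 -0.7 -0.5 -0.2]
[ 5.723188e+02 -6.870070e+01  9.570000e-02] [ 2.  -0.5 -0.1  0.3 -1.3 -0.1 -0.6 -0.4]
pin pred top [[117.72273231 336.33133925]
 [ 28.46350527 343.43596856]]
jar top [ 501.78450643 -369.86190455   74.        ]
jar scene [ 505.61089787 -369.29577027   74.        ] [ 502.42314274 -369.37663736   72.1826527 ]
base [ 5.07524817e+02 -3.74913342e+02  1.13686838e-13]
bowl top [ 704.38102192 -382.25524819   75.        ] ramekin [514.10499592 399.80994624  42.        ] tool
```

```bash
cat >> h.py <<'E'
def plan(s,pos,rpy,N):
    A=rot(s["tcp_rot"]);Rt=A.T@rot(rpy);v=R.from_matrix(Rt).as_rotvec()/N
    r1=R.from_rotvec(v).as_matrix();S=sum(np.linalg.matrix_power(r1,k) for k in range(N))
    t=np.linalg.solve(S,A.T@(np.array(pos)-s["eef_pos"]))/1000
    print("row",np.r_[t.round(4),v.round(4)].tolist(),"x",N)
    p=s["eef_pos"].copy();M=A.copy();out=[]
    for k in range(N):
        p=p+M@t*1000;M=M@r1;out.append(p.round(0).tolist())
    print("path",out[N//4],out[N//2],out[-1])
BP=np.array([566.5,-69.7,0.093])
def b2w(P,p=None):
    p=BP if p is None else p
    return np.atleast_2d(P)@R.from_euler('z',p[2]).as_matrix().T+[p[0],p[1],0]
def w2b(P,p=None):
    p=BP if p is None else p
    return (np.atleast_2d(P)-[p[0],p[1],0])@R.from_euler('z',p[2]).as_matrix()
E
python3 - <<'E'
from rig import r
from h import *
print(b2w([-126,0,94]))
plan(r.sense(),[441,-81,200],[np.pi,0,0.093],20)
plan(r.sense(),[441,-81,200],[np.pi,0,0.093],22)
E
```

```text
[[441.04449439 -81.40111581  94.        ]]
row [-0.0129, 0.0338, 0.0016, 0.0, 0.0, 0.0543] x 20
path [374.0, 409.0, 222.0] [441.0, 242.0, 214.0] [441.0, -81.0, 200.0]
row [-0.0117, 0.0308, 0.0014, 0.0, 0.0, 0.0494] x 22
path [364.0, 426.0, 223.0] [440.0, 245.0, 214.0] [441.0, -81.0, 200.0]
```

Request:
{"api": "arm_command", "payload": {
  "targets": [
    [-0.0129,0.0338,0.0016,0,0,0.0543],
    [-0.0129,0.0338,0.0016,0,0,0.0543],
    [-0.0129,0.0338,0.0016,0,0,0.0543],
    [-0.0129,0.0338,0.0016,0,0,0.0543],
    [-0.0129,0.0338,0.0016,0,0,0.0543],
    [-0.0129,0.0338,0.0016,0,0,0.0543],
    [-0.0129,0.0338,0.0016,0,0,0.0543],
    [-0.0129,0.0338,0.0016,0,0,0.0543],
    [-0.0129,0.0338,0.0016,0,0,0.0543],
    [-0.0129,0.0338,0.0016,0,0,0.0543],
    [-0.0129,0.0338,0.0016,0,0,0.0543],
    [-0.0129,0.0338,0.0016,0,0,0.0543],
    [-0.0129,0.0338,0.0016,0,0,0.0543],
    [-0.0129,0.0338,0.0016,0,0,0.0543],
    [-0.0129,0.0338,0.0016,0,0,0.0543],
    [-0.0129,0.0338,0.0016,0,0,0.0543],
    [-0.0129,0.0338,0.0016,0,0,0.0543],
    [-0.0129,0.0338,0.0016,0,0,0.0543],
    [-0.0129,0.0338,0.0016,0,0,0.0543],
    [-0.0129,0.0338,0.0016,0,0,0.0543]
  ],
  "fingers": 0.034,
  "squeeze": 30
}}

```text
clock: 1.92
eef_pos: [441.1, -81.8, 199.4]
tcp_rot: [3.141, -0.001, 0.091]
contact_force: [1.1, -0.4, -0.3]
opening: 0.395
```

Run:
```python
from rig import r
from h import *
s=r.sense();print(s)
f=r.grab_frame("wrist");cv2.imwrite("pics/w1.png",f["image"])
import pickle;pickle.dump(f,open("w1.pkl","wb"))
for P in ([-126,55,94],[-126,-55,94],[-86,-55,94],[-86,55,94],[-86,130,100]): print(P,proj(f,b2w(P)).round(0))
g=r.grab_frame("top");cv2.imwrite("pics/t2.png",g["image"])
```

```text
{'clock': 1.9167, 'qpos': array([-1.86686372e-01,  1.13050466e-01,  2.02877316e+00, -5.02035419e-05,
        9.99070049e-01, -2.78059633e-01]), 'qvel': array([-9.63434712e-01, -2.70241799e-02,  7.84547332e-02, -1.15890982e-04,
       -5.76709545e-02, -3.11993547e-01]), 'joint_efforts': array([ 8.04982960e+00, -4.00091493e+01, -2.96847153e+01,  3.67980707e-02,
        3.39295976e-01,  5.30939531e-01]), 'eef_pos': array([441.06654654, -81.79941889, 199.38742828]), 'tcp_rot': array([ 3.14136018e+00, -6.60532338e-04,  9.14004875e-02]), 'contact_force': array([ 1.08302284, -0.36553523, -0.26366582]), 'wrist_torque': array([ 0.01335457, -0.03305061, -0.01277023]), 'opening': 0.39465920939381016}
[-126, 55, 94] [[314. 127.]]
[-126, -55, 94] [[315. 263.]]
[-86, -55, 94] [[363. 263.]]
[-86, 55, 94] [[370. 127.]]
[-86, 130, 100] [[378.   6.]]
```

View pics/w1.png

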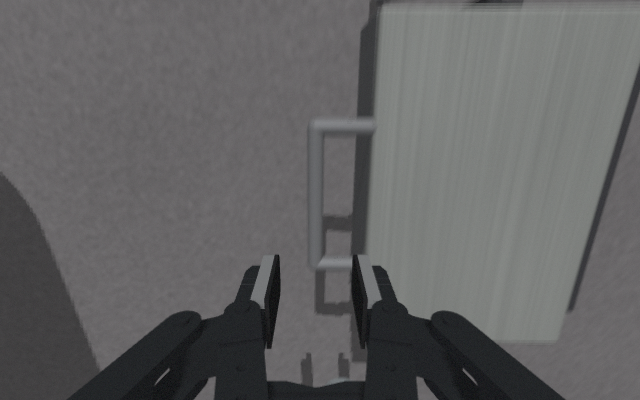

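Run:
```python
from rig import r
from h import *
s=r.sense();print(s["eef_pos"],s["tcp_rot"],s["clock"])
f=r.grab_frame("wrist");crop(f,230,100,200,170,4,"pics/w2.png")
for P in ([-126,55,94],[-126,-55,94],[-126,0,94]): print(P,proj(f,b2w(P)).round(1))
plan(r.sense(),[442.5,-81,76],[np.pi,0,0.093],6)
```

```text
[440.09243771 -83.98376479 199.13597318] [3.14051459e+00 7.06050281e-04 8.76348745e-02] 2.0167
[-126, 55, 94] [[315.8 123.8]]
[-126, -55, 94] [[316.4 260.6]]
[-126, 0, 94] [[316.1 196.9]]
row [0.0003, -0.0002, 0.0205, 0.0, 0.0, -0.0006] x 6
path [441.0, -82.0, 158.0] [442.0, -81.0, 117.0] [442.0, -81.0, 76.0]
```

View pics/w2.png

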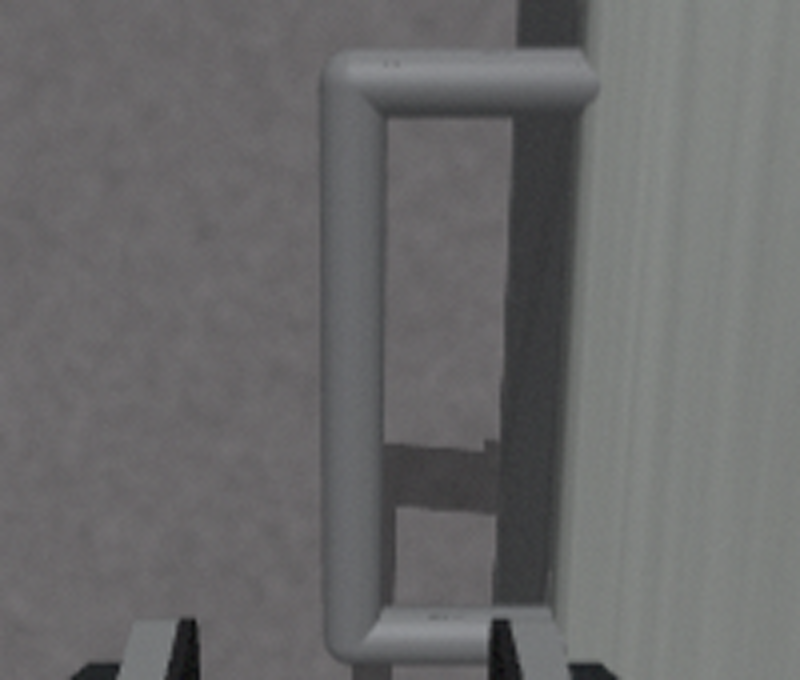

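Request:
{"api": "arm_command", "payload": {
  "targets": [
    [0.0004,-0.0004,0.0205,0,0,-0.0006],
    [0.0004,-0.0004,0.0205,0,0,-0.0006],
    [0.0004,-0.0004,0.0205,0,0,-0.0006],
    [0.0004,-0.0004,0.0205,0,0,-0.0006],
    [0.0004,-0.0004,0.0205,0,0,-0.0006],
    [0.0004,-0.0004,0.0205,0,0,-0.0006],
    [0,0,0,0,0,0],
    [0,0,0,0,0,0]
  ]
}}

```text
clock: 2.73
eef_pos: [443.0, -76.5, 75.9]
tcp_rot: [-3.141, 0.002, 0.099]
contact_force: [0.6, -0.4, -0.3]
opening: 0.398
```

```bash
sed -i 's/BP=np.array.*/BP=np.array([568.,-68.5,0.093])/' h.py
python3 - <<'E'
from rig import r
from h import *
s=r.sense();print(s["eef_pos"],s["tcp_rot"],s["clock"])
f=r.grab_frame("wrist");cv2.imwrite("pics/w3.png",f["image"])
E
```

```text
[442.96602603 -76.50230784  75.85052947] [-3.14083597e+00  2.22430453e-03  9.90715547e-02] 2.7333
```

View pics/w3.png

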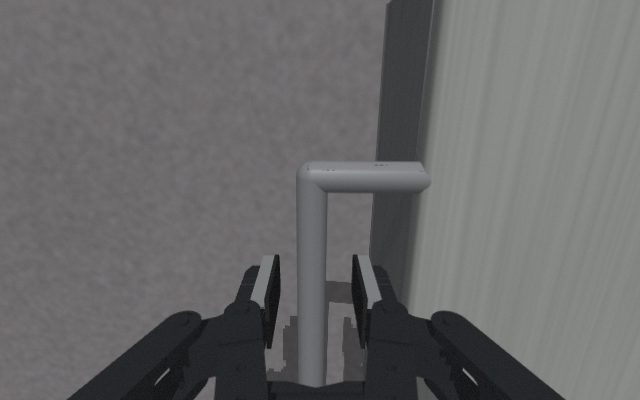

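Request:
{"api": "arm_command", "payload": {
  "targets": [
    [-0.001,0,0,0,0,0],
    [0,0,0,0,0,0],
    [0,0,0,0,0,0],
    [0,0,0,0,0,0]
  ],
  "fingers": 0.005,
  "squeeze": 30
}}

```text
clock: 3.12
eef_pos: [441.1, -77.5, 77.4]
tcp_rot: [-3.141, 0.002, 0.098]
contact_force: [-6.8, -1.8, 11.3]
opening: 0.126
```

Request:
{"api": "arm_command", "payload": {
  "targets": [
    [0,0,0,0,0,0],
    [0,0,0,0,0,0]
  ]
}}

```text
clock: 3.28
eef_pos: [441.1, -77.6, 77.4]
tcp_rot: [-3.141, 0.002, 0.098]
contact_force: [-7.6, -1.5, 9.0]
opening: 0.129
```

Run:
```python
from rig import r
from h import *
s=r.sense();print(s["eef_pos"],s["tcp_rot"],s["clock"],s["contact_force"],s["opening"],w2b(s["eef_pos"]))
```

```text
[441.06301202 -77.56580712  77.37185481] [-3.14145140e+00  2.00363155e-03  9.77320617e-02] 3.2833 [-7.5631087  -1.50117811  9.01772098] 0.1293009375216513 [[-127.23034974    2.76149985   77.37185481]]
```

Run:
```python
import numpy as np
def rows(th,x0=0,z0=0):
    th=np.array(th);x=212*(1-np.cos(th));z=212*np.sin(th)
    return [[round(a/1000,4),0,round(-b/1000,4),0,0,0] for a,b in zip(np.diff(x),np.diff(z))]
v=np.r_[0.01,0.03,0.05,[0.0595]*17,0.045,0.025,.01];th=np.r_[0,np.cumsum(v)*1.0]
print(th[-1]); R=rows(th); print(R[:20]);print(R[20:])
```

```text
1.1814999999999996
[[np.float64(0.0), 0, np.float64(-0.0021), 0, 0, 0], [np.float64(0.0002), 0, np.float64(-0.0064), 0, 0, 0], [np.float64(0.0007), 0, np.float64(-0.0106), 0, 0, 0], [np.float64(0.0015), 0, np.float64(-0.0125), 0, 0, 0], [np.float64(0.0022), 0, np.float64(-0.0124), 0, 0, 0], [np.float64(0.003), 0, np.float64(-0.0123), 0, 0, 0], [np.float64(0.0037), 0, np.float64(-0.0121), 0, 0, 0], [np.float64(0.0044), 0, np.float64(-0.0118), 0, 0, 0], [np.float64(0.0051), 0, np.float64(-0.0115), 0, 0, 0], [np.float64(0.0058), 0, np.float64(-0.0112), 0, 0, 0], [np.float64(0.0064), 0, np.float64(-0.0108), 0, 0, 0], [np.float64(0.0071), 0, np.float64(-0.0104), 0, 0, 0], [np.float64(0.0077), 0, np.float64(-0.01), 0, 0, 0], [np.float64(0.0083), 0, np.float64(-0.0095), 0, 0, 0], [np.float64(0.0088), 0, np.float64(-0.009), 0, 0, 0], [np.float64(0.0093), 0, np.float64(-0.0085), 0, 0, 0], [np.float64(0.0098), 0, np.float64(-0.0079), 0, 0, 0], [np.float64(0.0103), 0, np.float64(-0.0073), 0, 0, 0], [np.float64(0.0107), 0, np.float64(-0.0067), 0, 0, 0], [np.float64(0.0111), 0, np.float64(-0.006), 0, 0, 0]]
[[np.float64(0.0086), 0, np.float64(-0.0041), 0, 0, 0], [np.float64(0.0049), 0, np.float64(-0.0021), 0, 0, 0], [np.float64(0.002), 0, np.float64(-0.0008), 0, 0, 0]]
```

Request:
{"api": "arm_command", "payload": {
  "targets": [
    [-0.001,0,-0.002,0,0,0],
    [0,0,-0.0035,0,0,0],
    [0.0002,0,-0.0064,0,0,0],
    [0.0007,0,-0.0106,0,0,0],
    [0.0015,0,-0.0125,0,0,0],
    [0.0022,0,-0.0124,0,0,0],
    [0.003,0,-0.0123,0,0,0],
    [0.0037,0,-0.0121,0,0,0],
    [0.0044,0,-0.0118,0,0,0]
  ]
}}

```text
clock: 4.03
eef_pos: [457.2, -76.2, 161.3]
tcp_rot: [3.141, -0.001, 0.098]
contact_force: [1.1, -0.6, -3.8]
opening: 0.126
```

Run:
```python
from rig import r
from h import *
s=r.sense();print(s["eef_pos"],s["tcp_rot"],s["clock"],s["contact_force"],s["opening"],w2b(s["eef_pos"]))
```

```text
[457.2180202  -76.15685442 161.28469602] [ 3.14126029e+00 -6.19470096e-04  9.75801257e-02] 4.0333 [ 1.13098682 -0.62956286 -3.82914389] 0.12591745105222965 [[-111.01430975    2.66411295  161.28469602]]
```

Request:
{"api": "arm_command", "payload": {
  "targets": [
    [0.0051,0,-0.0115,0,0,0],
    [0.0058,0,-0.0112,0,0,0],
    [0.0064,0,-0.0108,0,0,0],
    [0.0071,0,-0.0104,0,0,0],
    [0.0077,0,-0.01,0,0,0],
    [0.0083,0,-0.0095,0,0,0],
    [0.0088,0,-0.009,0,0,0],
    [0.0093,0,-0.0085,0,0,0],
    [0.0098,0,-0.0079,0,0,0],
    [0.0103,0,-0.0073,0,0,0],
    [0.0107,0,-0.0067,0,0,0],
    [0.0086,0,-0.0045,0,0,0],
    [0.0049,0,-0.0024,0,0,0],
    [0.002,0,-0.0009,0,0,0],
    [0,0,0,0,0,0],
    [0,0,0,0,0,0],
    [0,0,0,0,0,0]
  ]
}}

```text
clock: 5.45
eef_pos: [561.3, -66.6, 272.6]
tcp_rot: [3.14, -0.001, 0.098]
contact_force: [-4.2, -2.7, 7.9]
opening: 0.125
```

Run:
```python
from rig import r
from h import *
s=r.sense();print(s["eef_pos"],s["tcp_rot"],s["clock"],s["contact_force"],s["opening"],w2b(s["eef_pos"]))
for n in("scene","top"):
    f=r.grab_frame(n);cv2.imwrite(f"pics/{n}3.png",f["image"])
crop(r.grab_frame("scene"),200,80,200,180,3.3,"pics/s3c.png")
```

```text
[561.30601238 -66.64511407 272.60899878] [ 3.13992022e+00 -9.50931885e-04  9.75791560e-02] 5.45 [-4.24729951 -2.68324695  7.9442553 ] 0.12494530023481479 [[ -6.4928045    2.4685141  272.60899878]]
```

View pics/s3c.png

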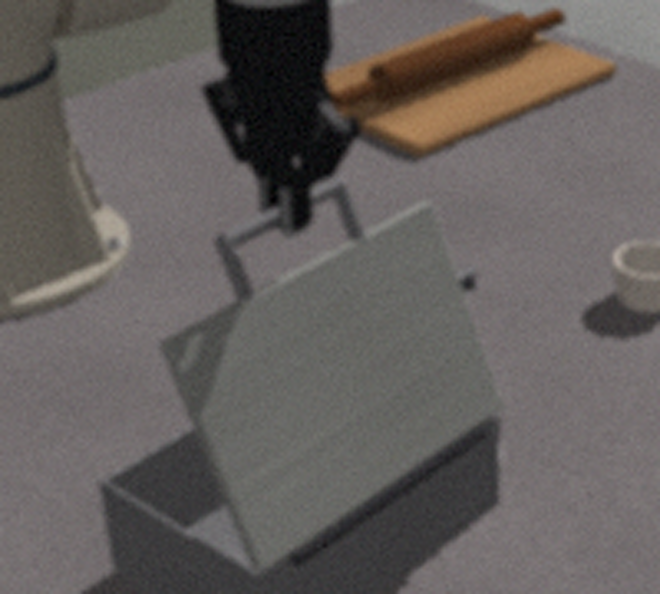

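View pics/top3.png

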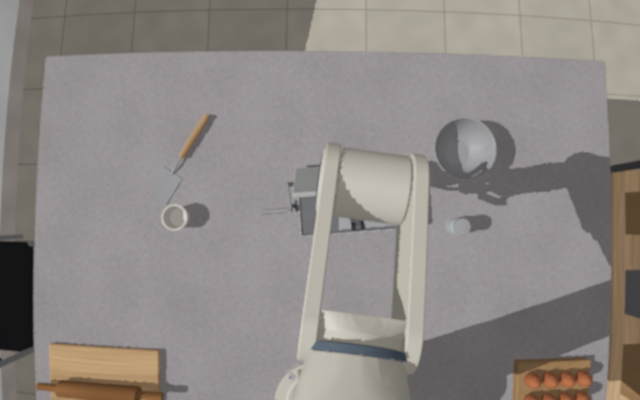

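Request:
{"api": "arm_command", "payload": {
  "targets": [
    [-0.0005,0,-0.0012,0,0,0],
    [0,0,0,0,0,0],
    [0,0,0,0,0,0]
  ]
}}

```text
clock: 5.85
eef_pos: [560.9, -66.6, 272.5]
tcp_rot: [3.14, -0.0, 0.098]
contact_force: [-2.4, -5.8, 2.7]
opening: 0.133
```

Run:
```python
from rig import r
from h import *
s=r.sense();print(s["eef_pos"],s["tcp_rot"],s["clock"],s["contact_force"],s["opening"],w2b(s["eef_pos"]),s["wrist_torque"])
```

```text
[560.85443553 -66.61877441 272.491662  ] [ 3.14024130e+00 -4.01144556e-04  9.75859922e-02] 5.85 [-2.4239824  -5.77722319  2.73777168] 0.1332452085297512 [[ -6.93998385   2.53667607 272.491662  ]] [-0.91292326  0.4565957  -0.05640192]
```

```bash
cat > ft.py <<'E'
from rig import r
from h import *
import sys
s=r.sense();b=w2b(s["eef_pos"])[0];F=s["contact_force"]@R.from_euler('z',BP[2]).as_matrix()
v=np.array([84.8-b[0],b[2]+12.7-94]);th=np.arctan2(v[1],v[0])
print("t",s["clock"],"box",b.round(1),"th",round(th,4),"rad",np.hypot(*v).round(1),"Fbox",F.round(1),"tang",round(F[0]*np.sin(th)+F[2]*np.cos(th),1),"radial",round(-F[0]*np.cos(th)+F[2]*np.sin(th),1),s["opening"].round(3))
E
python3 - <<'E'
import numpy as np
th=np.r_[1.124,1.15,1.175,1.2,1.215,1.23,1.245,1.26,1.275,1.29,1.305,1.32,1.335,1.35,1.365,1.38,1.395,1.41,1.425,1.44,1.455,1.47,1.485,1.5]
for a,b in zip(th[:-1],th[1:]):print(b,round(.212*(np.cos(a)-np.cos(b)),4),round(-.212*(np.sin(b)-np.sin(a)),4))
E
```

```text
1.15 0.005 -0.0023
1.175 0.0049 -0.0021
1.2 0.0049 -0.002
1.215 0.003 -0.0011
1.23 0.003 -0.0011
1.245 0.003 -0.001
1.26 0.003 -0.001
1.275 0.003 -0.0009
1.29 0.003 -0.0009
1.305 0.0031 -0.0009
1.32 0.0031 -0.0008
1.335 0.0031 -0.0008
1.35 0.0031 -0.0007
1.365 0.0031 -0.0007
1.38 0.0031 -0.0006
1.395 0.0031 -0.0006
1.41 0.0031 -0.0005
1.425 0.0031 -0.0005
1.44 0.0031 -0.0004
1.455 0.0032 -0.0004
1.47 0.0032 -0.0003
1.485 0.0032 -0.0003
1.5 0.0032 -0.0002
```

Request:
{"api": "arm_command", "payload": {
  "targets": [
    [0.0025,0.0012,-0.001,0,0,0],
    [0.0035,0,-0.0016,0,0,0],
    [0.0048,0,-0.0022,0,0,0],
    [0.0049,0,-0.002,0,0,0],
    [0,0,0,0,0,0],
    [0,0,0,0,0,0]
  ]
}}

```text
clock: 6.35
eef_pos: [577.3, -65.3, 279.3]
tcp_rot: [-3.141, -0.001, 0.098]
contact_force: [-3.9, 0.1, 6.2]
opening: 0.125
```

```bash
python3 ft.py
```

```text
Traceback (most recent call last):
  File "ft.py", line 6, in <module>
    print("t",s["clock"],"box",b.round(1),"th",round(th,4),"rad",np.hypot(*v).round(1),"Fbox",F.round(1),"tang",round(F[0]*np.sin(th)+F[2]*np.cos(th),1),"radial",round(-F[0]*np.cos(th)+F[2]*np.sin(th),1),s["opening"].round(3))
                                                                                                                                                                                                            ^^^^^^^^^^^^^^^^^^
AttributeError: 'float' object has no attribute 'round'
```

```bash
sed -i 's/s\["opening"\].round(3)/round(s["opening"],3)/' ft.py; python3 ft.py
```

```text
t 6.35 box [  9.5   2.4 279.3] th 1.2075 rad 211.8 Fbox [-3.9  0.4  6.2] tang -1.4 radial 7.2 0.125
```

Request:
{"api": "arm_command", "payload": {
  "targets": [
    [0.003,0,-0.0025,0,0,0],
    [0.003,0,-0.0013,0,0,0],
    [0,0,0,0,0,0],
    [0,0,0,0,0,0]
  ]
}}

```text
clock: 6.68
eef_pos: [582.8, -64.8, 281.6]
tcp_rot: [-3.141, 0.0, 0.098]
contact_force: [1.7, -0.5, -8.4]
opening: 0.122
```

```bash
python3 ft.py
```

```text
t 6.6833 box [ 15.1   2.4 281.6] th 1.236 rad 212.1 Fbox [ 1.7 -0.6 -8.4] tang -1.2 radial -8.5 0.122
```

Request:
{"api": "arm_command", "payload": {
  "targets": [
    [0.003,0,-0.001,0,0,0],
    [0.003,0,-0.001,0,0,0],
    [0,0,0,0,0,0],
    [0,0,0,0,0,0]
  ]
}}

```text
clock: 7.02
eef_pos: [588.7, -64.2, 283.8]
tcp_rot: [-3.141, 0.0, 0.098]
contact_force: [3.1, 0.8, -12.0]
opening: 0.126
```

```bash
python3 ft.py
```

```text
t 7.0167 box [ 21.    2.3 283.8] th 1.2657 rad 212.3 Fbox [  3.1   0.5 -12. ] tang -0.6 radial -12.4 0.126
```

Request:
{"api": "arm_command", "payload": {
  "targets": [
    [0.003,0,0.0003,0,0,0],
    [0.003,0,0,0,0,0],
    [0,0,0,0,0,0],
    [0,0,0,0,0,0]
  ]
}}

```text
clock: 7.35
eef_pos: [595.2, -63.7, 285.3]
tcp_rot: [3.141, -0.002, 0.098]
contact_force: [-1.9, 2.8, 5.7]
opening: 0.125
```

```bash
python3 ft.py
```

```text
t 7.35 box [ 27.5   2.2 285.3] th 1.2969 rad 211.9 Fbox [-1.6  2.9  5.7] tang -0.1 radial 5.9 0.125
```

Request:
{"api": "arm_command", "payload": {
  "targets": [
    [0.003,0,-0.0008,0,0,0],
    [0.002,0,-0.0005,0,0,0],
    [0,0,0,0,0,0],
    [0,0,0,0,0,0]
  ]
}}

```text
clock: 7.68
eef_pos: [599.8, -63.3, 286.6]
tcp_rot: [3.141, -0.001, 0.098]
contact_force: [-3.7, 2.7, 7.5]
opening: 0.122
```

```bash
python3 ft.py
```

```text
t 7.6833 box [ 32.2   2.2 286.6] th 1.3199 rad 211.9 Fbox [-3.4  3.   7.5] tang -1.4 radial 8.1 0.122
```

Request:
{"api": "arm_command", "payload": {
  "targets": [
    [0.002,0,-0.0014,0,0,0],
    [0.002,0,-0.0005,0,0,0],
    [0,0,0,0,0,0],
    [0,0,0,0,0,0]
  ]
}}

```text
clock: 8.02
eef_pos: [603.8, -63.0, 287.7]
tcp_rot: [3.141, -0.001, 0.098]
contact_force: [-2.6, 2.8, 4.6]
opening: 0.126
```

```bash
python3 ft.py
python3 - <<'E'
from rig import r
from h import *
crop(r.grab_frame("scene"),240,100,160,140,4,"pics/s4c.png")
crop(r.grab_frame("top"),250,140,110,100,5,"pics/t4c.png")
E
```

```text
t 8.0167 box [ 36.2   2.2 287.7] th 1.3396 rad 212.1 Fbox [-2.3  3.   4.6] tang -1.2 radial 5.0 0.126
```

View pics/s4c.png

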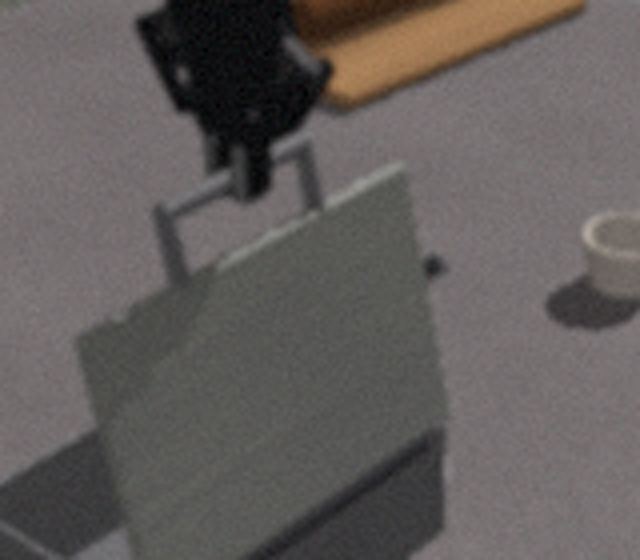

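View pics/t4c.png

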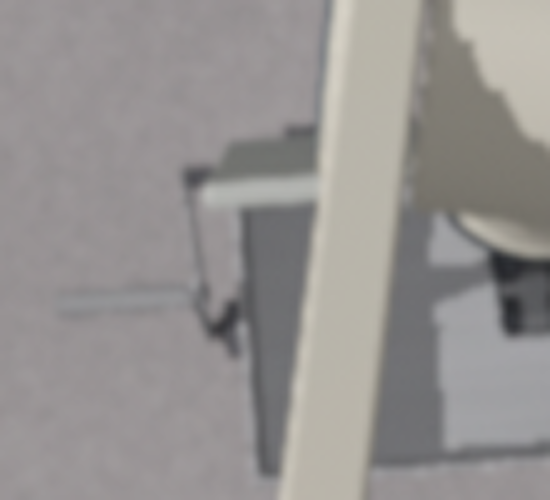

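```bash
cat >> h.py <<'E'
def knee(th,h,side=-1,L=73.7,fx=-4.):
    F=np.array([fx,61+h]);T=np.array([86-100*np.cos(th),94+100*np.sin(th)])
    d=T-F;D=np.hypot(*d);o=np.sqrt(max(L*L-D*D/4,0));n=np.array([-d[1],d[0]])/D  # n toward -x (front)
    return F+d/2+n*o*(-side), D
E
python3 - <<'E'
from rig import r
from h import *
import pickle
f,g=pickle.load(open("f0.pkl","rb"))
for bp in ([568,-68.5,.093],[566.2,-69.5,.093]):
  print(bp)
  for h in np.arange(-8,9,2):
    k,D=knee(1.34,h); 
    uv=proj(f,b2w([[k[0],194,k[1]]],np.array(bp)))[0]
    # stop angle
    ths=np.arange(1.1,1.6,.002); D2=np.array([knee(t,h)[1] for t in ths]); st=ths[np.argmax(D2>147.4)]
    print(h,k.round(1),D.round(1),"crop",((uv-[250,140])*5).round(0),"stop",st.round(3))
E
```

```text
[568, -68.5, 0.093]
-8 [ 29.6 122.2] 153.8 crop [ 98. 263.] stop 1.242
-6 [ 29.6 123.2] 152.0 crop [ 98. 263.] stop 1.27
-4 [ 29.6 124.2] 150.2 crop [ 98. 262.] stop 1.298
-2 [ 29.6 125.2] 148.4 crop [ 97. 262.] stop 1.326
0 [ 22.8 129.6] 146.6 crop [ 97. 275.] stop 1.354
2 [ 17.4 133.5] 144.8 crop [ 97. 286.] stop 1.38
4 [ 13.9 136.5] 143.1 crop [ 97. 293.] stop 1.408
6 [ 11.1 139.1] 141.3 crop [ 96. 298.] stop 1.436
8 [  8.8 141.6] 139.6 crop [ 96. 303.] stop 1.462
[566.2, -69.5, 0.093]
-8 [ 29.6 122.2] 153.8 crop [100. 266.] stop 1.242
-6 [ 29.6 123.2] 152.0 crop [100. 266.] stop 1.27
-4 [ 29.6 124.2] 150.2 crop [100. 266.] stop 1.298
-2 [ 29.6 125.2] 148.4 crop [ 99. 266.] stop 1.326
0 [ 22.8 129.6] 146.6 crop [ 99. 279.] stop 1.354
2 [ 17.4 133.5] 144.8 crop [ 99. 289.] stop 1.38
4 [ 13.9 136.5] 143.1 crop [ 99. 296.] stop 1.408
6 [ 11.1 139.1] 141.3 crop [ 98. 302.] stop 1.436
8 [  8.8 141.6] 139.6 crop [ 98. 306.] stop 1.462
```

Request:
{"api": "arm_command", "payload": {
  "targets": [
    [0.0026,0,-0.0013,0,0,0],
    [0.0026,0,-0.0005,0,0,0],
    [0.0026,0,-0.0005,0,0,0],
    [0.0026,0,-0.0005,0,0,0],
    [0,0,0,0,0,0],
    [0,0,0,0,0,0]
  ]
}}

```text
clock: 8.62
eef_pos: [614.2, -62.1, 289.9]
tcp_rot: [3.141, -0.0, 0.098]
contact_force: [-1.3, 1.2, 2.6]
opening: 0.125
```

```bash
python3 ft.py
python3 - <<'E'
from rig import r
from h import *
f=r.grab_frame("top")
crop(f,250,140,110,100,5,"pics/t5c.png")
for h in (2,4,5,6,7,8):
    k,D=knee(1.39,h);print(h,k.round(1),((proj(f,b2w([[k[0],194,k[1]]],np.array([567,-69,.093])))-[250,140])*5).round(0))
E
```

```text
t 8.6167 box [ 46.6   2.1 289.9] th 1.3899 rad 212.1 Fbox [-1.2  1.3  2.6] tang -0.7 radial 2.8 0.125
2 [ 32.  127.7] [[ 97. 259.]]
4 [ 24.3 133.1] [[ 97. 274.]]
5 [ 21.6 135.1] [[ 97. 279.]]
6 [ 19.6 136.8] [[ 97. 283.]]
7 [ 17.8 138.4] [[ 96. 287.]]
8 [ 16.3 139.8] [[ 96. 290.]]
```

View pics/t5c.png

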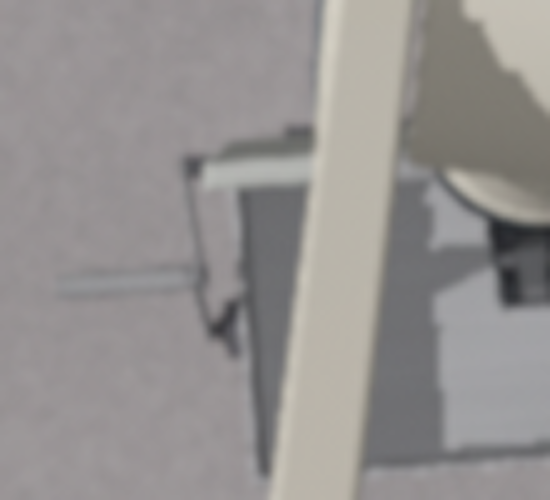

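Request:
{"api": "arm_command", "payload": {
  "targets": [
    [0.0022,0,-0.0009,0,0,0],
    [0.0021,0,-0.0003,0,0,0],
    [0.0021,0,-0.0003,0,0,0],
    [0,0,0,0,0,0],
    [0,0,0,0,0,0]
  ]
}}

```text
clock: 9.08
eef_pos: [620.2, -61.5, 291.1]
tcp_rot: [3.141, 0.001, 0.098]
contact_force: [1.0, 0.4, -4.3]
opening: 0.125
```

```bash
python3 ft.py
```

```text
t 9.0833 box [ 52.6   2.1 291.1] th 1.4187 rad 212.3 Fbox [ 1.   0.3 -4.3] tang 0.3 radial -4.4 0.125
```

Request:
{"api": "arm_command", "payload": {
  "targets": [
    [0.002,0,-0.0003,0,0,0],
    [0.001,0,-0.0002,0,0,0],
    [0,0,0,0,0,0],
    [0,0,0,0,0,0]
  ]
}}

```text
clock: 9.42
eef_pos: [623.0, -61.2, 291.6]
tcp_rot: [3.141, 0.001, 0.098]
contact_force: [0.3, -1.6, -6.3]
opening: 0.125
```

```bash
python3 ft.py
```

```text
t 9.4167 box [ 55.4   2.2 291.6] th 1.432 rad 212.3 Fbox [ 0.2 -1.6 -6.3] tang -0.7 radial -6.3 0.125
```

Run:
```python
from rig import r
from h import *
f=r.grab_frame("top")
crop(f,250,140,110,100,5,"pics/t6c.png")
```

Request:
{"api": "arm_command", "payload": {
  "targets": [
    [0.002,0,0.0003,0,0,0],
    [0.001,0,0,0,0,0],
    [0,0,0,0,0,0],
    [0,0,0,0,0,0]
  ]
}}

```text
clock: 9.8
eef_pos: [626.3, -60.9, 292.1]
tcp_rot: [3.141, -0.0, 0.098]
contact_force: [-2.7, -2.4, 0.2]
opening: 0.123
```

```bash
python3 ft.py;  python3 - <<'E'
from rig import r
from h import *
f=r.grab_frame("top")
crop(f,250,140,110,100,5,"pics/t7c.png")
E
```

```text
t 9.8 box [ 58.7   2.2 292.1] th 1.4478 rad 212.4 Fbox [-2.9 -2.1  0.2] tang -2.8 radial 0.6 0.123
```

View pics/t6c.png

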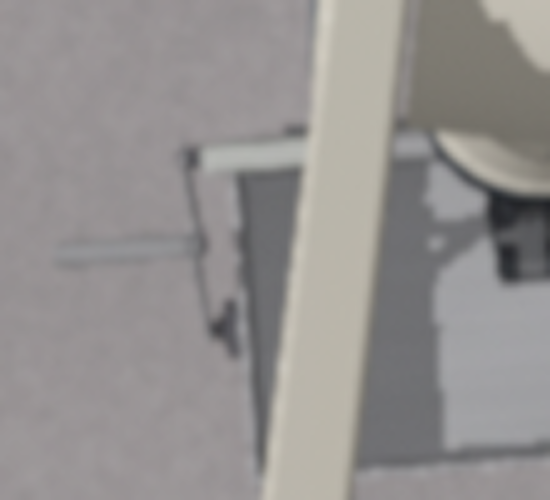

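View pics/t7c.png

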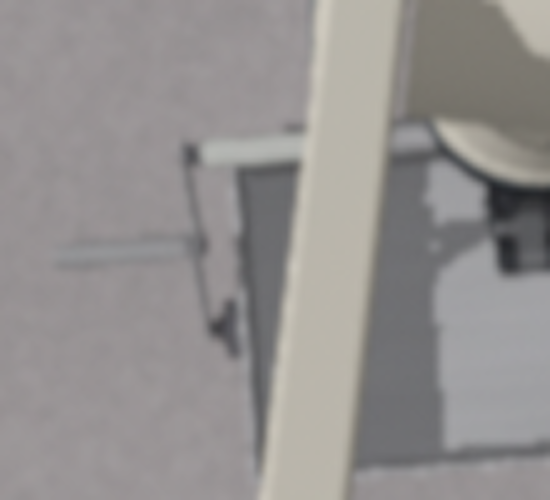

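Request:
{"api": "arm_command", "payload": {
  "targets": [
    [-0.001,0,0.0001,0,0,0],
    [-0.001,0,0.0001,0,0,0],
    [0,0,0,0,0,0],
    [0,0,0,0,0,0]
  ]
}}

```text
clock: 10.18
eef_pos: [624.4, -61.1, 291.8]
tcp_rot: [3.141, -0.001, 0.098]
contact_force: [-2.6, -3.8, 1.2]
opening: 0.126
```

```bash
python3 ft.py;  python3 - <<'E'
from rig import r
from h import *
f=r.grab_frame("top")
crop(f,250,140,110,100,5,"pics/t8c.png")
for h in (4,5,6):
  for th,s in ((1.425,-1),(1.44,1),(1.40,1)):
    k,D=knee(th,h,s);print(h,th,k.round(1),D,((proj(f,b2w([[k[0],194,k[1]]],np.array([567,-69,.093])))-[250,140])*5).round(0))
E
```

```text
t 10.1833 box [ 56.8   2.2 291.8] th 1.4386 rad 212.4 Fbox [-2.9 -3.5  1.2] tang -2.8 radial 1.6 0.126
4 1.425 [ 33.7 129. ] 148.54096639672971 [[ 97. 256.]]
4 1.44 [ 34.5 129.1] 149.47853244605113 [[ 97. 254.]]
4 1.4 [ 37.4 125.9] 146.95985799438134 [[ 97. 249.]]
5 1.425 [ 33.7 129.5] 147.6805355904573 [[ 97. 255.]]
5 1.44 [ 34.5 129.6] 148.62213829906642 [[ 96. 254.]]
5 1.4 [ 41.  124.4] 146.09281267650042 [[ 97. 242.]]
6 1.425 [ 28.1 133.3] 146.82187332442763 [[ 96. 266.]]
6 1.44 [ 34.5 130.1] 147.76754827413387 [[ 96. 254.]]
6 1.4 [ 43.4 123.4] 145.22747663487564 [[ 97. 237.]]
```

View pics/t8c.png

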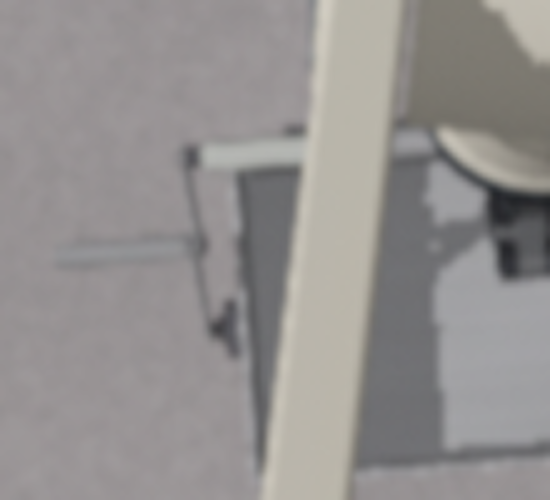

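Request:
{"api": "arm_command", "payload": {
  "targets": [
    [-0.001,0,0.0003,0,0,0],
    [-0.001,0,0.0002,0,0,0],
    [-0.001,0,0.0002,0,0,0],
    [0,0,0,0,0,0],
    [0,0,0,0,0,0]
  ]
}}

```text
clock: 10.65
eef_pos: [621.6, -61.3, 291.4]
tcp_rot: [3.141, -0.001, 0.098]
contact_force: [-2.8, -2.5, 5.7]
opening: 0.126
```

```bash
python3 ft.py;  python3 - <<'E'
from rig import r
from h import *
f=r.grab_frame("top")
crop(f,250,140,110,100,5,"pics/t9c.png")
E
```

```text
t 10.65 box [ 54.    2.2 291.4] th 1.4252 rad 212.4 Fbox [-3.1 -2.2  5.7] tang -2.2 radial 6.1 0.126
```

View pics/t9c.png

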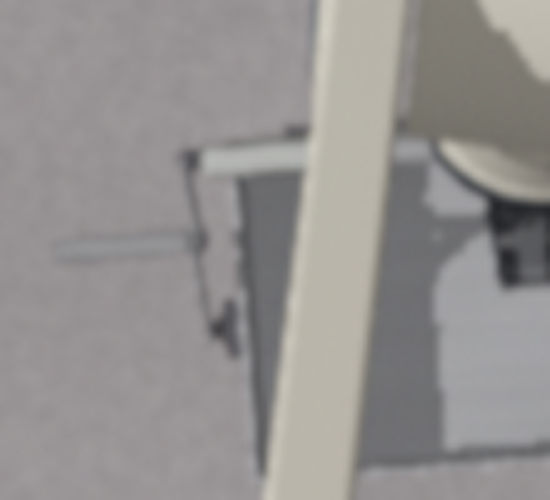

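Request:
{"api": "arm_command", "payload": {
  "targets": [
    [-0.001,0,-0.0003,0,0,0],
    [-0.001,0,0,0,0,0],
    [-0.001,0,0,0,0,0],
    [0,0,0,0,0,0],
    [0,0,0,0,0,0]
  ]
}}

```text
clock: 11.12
eef_pos: [618.1, -61.6, 290.9]
tcp_rot: [3.142, 0.0, 0.098]
contact_force: [-0.1, -3.3, 0.7]
opening: 0.128
```

```bash
python3 ft.py
```

```text
t 11.1167 box [ 50.6   2.2 290.9] th 1.4088 rad 212.4 Fbox [-0.4 -3.3  0.7] tang -0.3 radial 0.8 0.128
```

Request:
{"api": "arm_command", "payload": {
  "targets": [
    [-0.001,0,0.0002,0,0,0],
    [-0.001,0,0.0002,0,0,0],
    [0,0,0,0,0,0],
    [0,0,0,0,0,0]
  ]
}}

```text
clock: 11.45
eef_pos: [616.1, -61.8, 290.6]
tcp_rot: [3.142, 0.0, 0.098]
contact_force: [-0.3, -3.7, -0.6]
opening: 0.126
```

```bash
python3 ft.py;  python3 - <<'E'
from rig import r
from h import *
f=r.grab_frame("top")
crop(f,250,140,110,100,5,"pics/t10c.png")
E
```

```text
t 11.45 box [ 48.6   2.2 290.6] th 1.3993 rad 212.4 Fbox [-0.7 -3.7 -0.6] tang -0.8 radial -0.4 0.126
```

View pics/t10c.png

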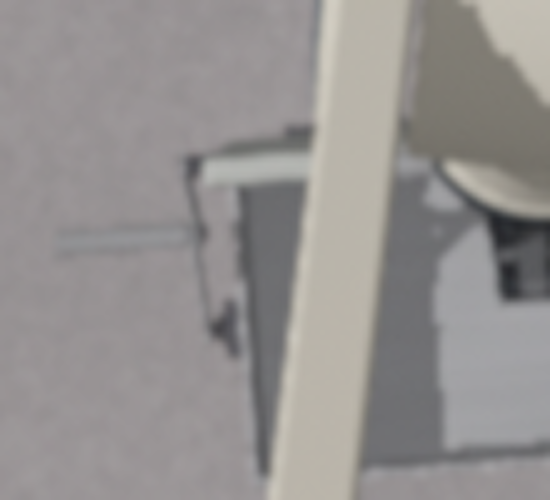

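Request:
{"api": "arm_command", "payload": {
  "targets": [
    [-0.001,0,0.0002,0,0,0],
    [-0.001,0,0.0002,0,0,0],
    [0,0,0,0,0,0],
    [0,0,0,0,0,0]
  ]
}}

```text
clock: 11.83
eef_pos: [614.3, -62.0, 290.3]
tcp_rot: [3.142, -0.0, 0.098]
contact_force: [1.6, -2.1, -0.4]
opening: 0.128
```

```bash
python3 ft.py
```

```text
t 11.8333 box [ 46.7   2.2 290.3] th 1.3903 rad 212.4 Fbox [ 1.4 -2.2 -0.4] tang 1.4 radial -0.6 0.128
```

Request:
{"api": "arm_command", "payload": {
  "targets": [
    [-0.001,0,0.0002,0,0,0],
    [-0.001,0,0.0002,0,0,0],
    [0,0,0,0,0,0],
    [0,0,0,0,0,0]
  ]
}}

```text
clock: 12.17
eef_pos: [612.4, -62.1, 289.9]
tcp_rot: [3.142, -0.0, 0.098]
contact_force: [1.7, -3.1, -0.9]
opening: 0.12
```

```bash
python3 ft.py;  python3 - <<'E'
from rig import r
from h import *
f=r.grab_frame("top")
crop(f,250,140,110,100,5,"pics/t11c.png")
E
```

```text
t 12.1667 box [ 44.8   2.2 289.9] th 1.3815 rad 212.4 Fbox [ 1.4 -3.3 -0.9] tang 1.2 radial -1.2 0.12
```

View pics/t11c.png

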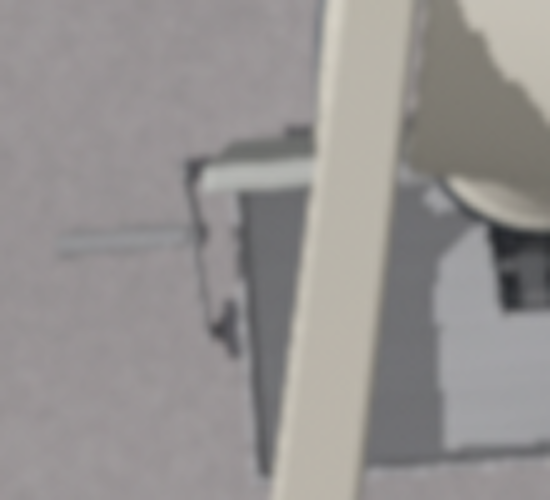

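Request:
{"api": "arm_command", "payload": {
  "targets": [
    [0.0015,0,-0.0002,0,0,0],
    [0,0,0,0,0,0],
    [0,0,0,0,0,0]
  ],
  "fingers": 0.018
}}

```text
clock: 12.47
eef_pos: [613.5, -61.5, 290.0]
tcp_rot: [-3.141, 0.001, 0.098]
contact_force: [-0.6, 0.8, 0.6]
opening: 0.214
```

```bash
python3 ft.py;  python3 - <<'E'
from rig import r
from h import *
f=r.grab_frame("wrist");cv2.imwrite("pics/w12.png",f["image"])
E
```

```text
t 12.4667 box [ 45.9   2.8 290. ] th 1.3867 rad 212.2 Fbox [-0.5  0.8  0.6] tang -0.4 radial 0.7 0.214
```

View pics/w12.png

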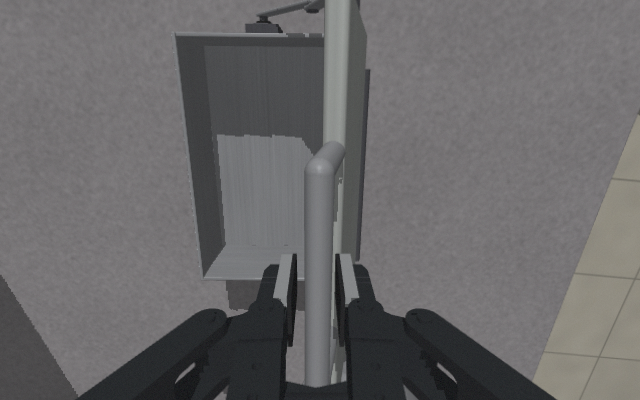

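Request:
{"api": "arm_command", "payload": {
  "targets": [
    [0,0,-0.012,0,0,0],
    [0,0,-0.02,0,0,0],
    [0,0,-0.024,0,0,0],
    [-0.01,0.0212,0,0,0,0],
    [-0.01,0.0212,0,0,0,0],
    [-0.01,0.0212,0,0,0,0],
    [-0.01,0.0212,0,0,0,0],
    [-0.01,0.0212,0,0,0,0],
    [-0.01,0.0212,0,0,0,0],
    [-0.01,0.0212,0.018,0,0,0],
    [-0.01,0.0212,0.018,0,0,0],
    [-0.01,0.0212,0.018,0,0,0],
    [-0.01,0.0212,0.018,0,0,0],
    [-0.01,0.0212,0.018,0,0,0],
    [-0.01,0.0212,0.018,0,0,0],
    [-0.01,0.0212,0.018,0,0,0],
    [-0.01,0.0212,0.018,0,0,0],
    [0,0,0,0,0,0],
    [0,0,0,0,0,0]
  ],
  "fingers": 0.036
}}

```text
clock: 14.1
eef_pos: [502.6, -371.5, 201.8]
tcp_rot: [-3.14, 0.001, 0.096]
contact_force: [-0.2, 0.9, 0.4]
opening: 0.422
```

Request:
{"api": "arm_command", "payload": {
  "targets": [
    [0,0,0,0,0,0],
    [0,0,0,0,0,0]
  ],
  "fingers": 0.0854
}}

```text
clock: 14.27
eef_pos: [504.3, -370.6, 203.5]
tcp_rot: [3.141, -0.001, 0.098]
contact_force: [-0.1, -0.5, 0.7]
opening: 0.69
```

```bash
python3 - <<'E'
from rig import r
from h import *
import pickle
s=r.sense();print(s["clock"],s["eef_pos"],s["tcp_rot"],s["contact_force"])
f=r.grab_frame("wrist");cv2.imwrite("pics/w13.png",f["image"])
g=r.grab_frame("top");cv2.imwrite("pics/t13.png",g["image"])
sc=r.grab_frame("scene");cv2.imwrite("pics/s13.png",sc["image"])
pickle.dump((f,g,sc),open("f13.pkl","wb"))
for z in (0,74): print(proj(f,[503.5,-370,z]))
E
```

```text
14.2667 [ 504.29734971 -370.57695882  203.46886818] [ 3.14071220e+00 -1.43740895e-03  9.82702135e-02] [-0.05690413 -0.46279043  0.71616244]
[[313.80062839 168.3937004 ]]
[[313.45798694 189.69862247]]
```

View pics/w13.png

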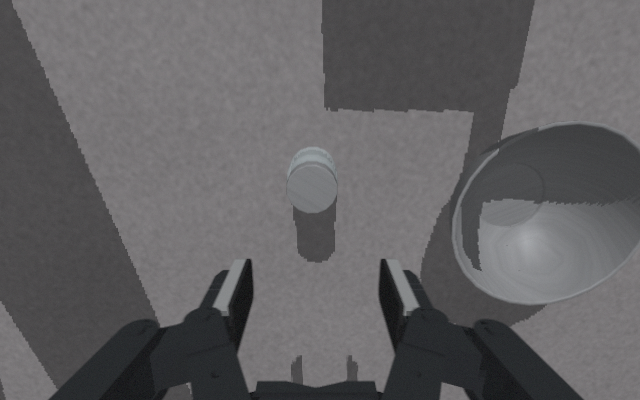

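View pics/t13.png

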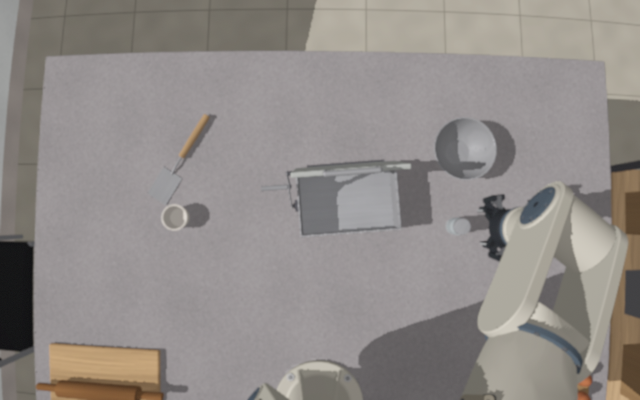

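View pics/s13.png

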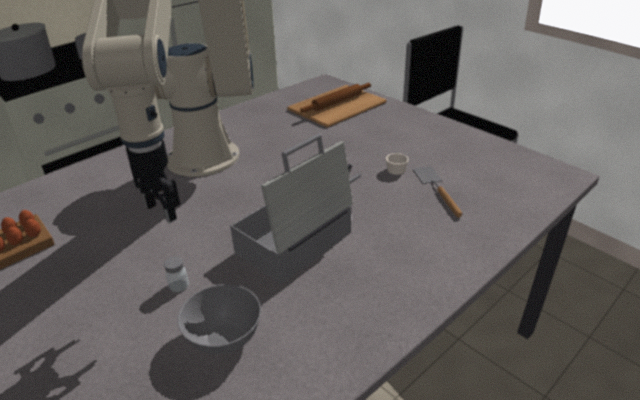

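Request:
{"api": "arm_command", "payload": {
  "targets": [
    [-0.0004,-0.0004,0.015,0,0,0],
    [-0.0004,-0.0003,0.027,0,0,0],
    [-0.0003,-0.0003,0.03,0,0,0],
    [-0.0003,-0.0002,0.03,0,0,0],
    [-0.0003,-0.0002,0.03,0,0,0],
    [-0.0003,-0.0002,0.025,0,0,0],
    [-0.0003,-0.0002,0.0145,0,0,0],
    [-0.0003,-0.0002,0.006,0,0,0],
    [0,0,0,0,0,0],
    [0,0,0,0,0,0]
  ],
  "fingers": 0.0854
}}

```text
clock: 15.25
eef_pos: [501.2, -369.3, 25.4]
tcp_rot: [3.141, -0.001, 0.098]
contact_force: [0.9, 0.4, 0.4]
opening: 0.997
```

```bash
python3 - <<'E'
from rig import r
from h import *
s=r.sense();print(s["clock"],s["eef_pos"],s["tcp_rot"],s["contact_force"])
f=r.grab_frame("wrist");cv2.imwrite("pics/w14.png",f["image"])
E
```

```text
15.25 [ 501.21138986 -369.33211049   25.38915762] [ 3.14103530e+00 -6.45974543e-04  9.80314403e-02] [0.8903099  0.41037795 0.40340173]
```

View pics/w14.png

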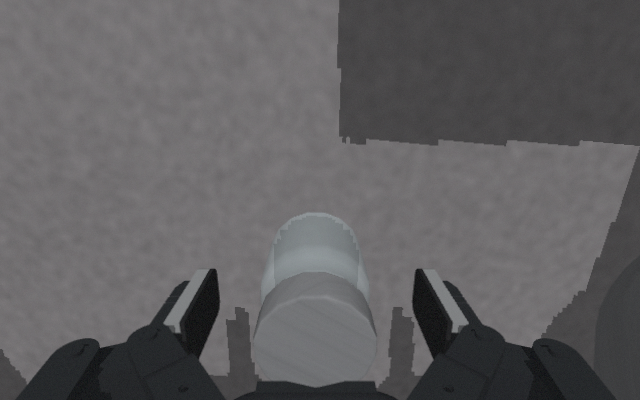

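Jar (cap centred at u≈316) is centred between pads (218 and 413). Close gently.

Request:
{"api": "arm_command", "payload": {
  "targets": [
    [0,0,0,0,0,0],
    [0,0,0,0,0,0],
    [0,0,0,0,0,0],
    [0,0,0,0,0,0],
    [0,0,0,0,0,0],
    [0,0,0,0,0,0],
    [0,0,0,0,0,0]
  ],
  "fingers": 0.035,
  "squeeze": 30
}}

```text
clock: 15.88
eef_pos: [501.0, -369.6, 25.7]
tcp_rot: [3.141, -0.001, 0.098]
contact_force: [-1.0, 1.9, 6.5]
opening: 0.541
```

Request:
{"api": "arm_command", "payload": {
  "targets": [
    [0,0,-0.004,0,0,0],
    [0,0,-0.012,0,0,0],
    [0,0,0,0,0,0]
  ]
}}

```text
clock: 16.13
eef_pos: [501.4, -369.9, 42.8]
tcp_rot: [3.14, -0.002, 0.098]
contact_force: [0.1, 0.1, -2.0]
opening: 0.54
```

```bash
python3 - <<'E'
from rig import r
from h import *
s=r.sense();print(s["clock"],s["eef_pos"],s["tcp_rot"],s["contact_force"],s["opening"])
print(b2w([-27,-15,0]))
E
```

```text
16.1333 [ 501.4390751  -369.94607179   42.75746656] [ 3.14005024e+00 -1.75882247e-03  9.75236049e-02] [ 0.0993714   0.05059513 -1.9728095 ] 0.5404135753973367
[[542.50966735 -85.9425612    0.        ]]
```

Request:
{"api": "arm_command", "payload": {
  "targets": [
    [0,0,-0.012,0,0,0],
    [0,0,-0.025,0,0,0],
    [0,0,-0.03,0,0,0],
    [0.0027,-0.0106,-0.027,0,0,0],
    [0.005,-0.02,-0.013,0,0,0],
    [0.006,-0.025,0,0,0,0],
    [0.006,-0.025,0,0,0,0],
    [0.006,-0.025,0,0,0,0],
    [0.006,-0.025,0,0,0,0],
    [0.006,-0.025,0,0,0,0],
    [0.006,-0.025,0,0,0,0],
    [0.006,-0.025,0,0,0,0],
    [0.006,-0.025,0,0,0,0],
    [0.006,-0.023,0,0,0,0],
    [0.004,-0.016,0,0,0,0],
    [0.002,-0.009,0,0,0,0],
    [0.001,0,0,0,0,0],
    [0,0,0,0,0,0],
    [0,0,0,0,0,0]
  ]
}}

```text
clock: 17.72
eef_pos: [541.8, -86.1, 147.8]
tcp_rot: [3.141, -0.0, 0.097]
contact_force: [0.4, 0.6, -1.3]
opening: 0.546
```

```bash
python3 - <<'E'
from rig import r
from h import *
s=r.sense();print(s["clock"],s["eef_pos"],w2b(s["eef_pos"]),s["tcp_rot"],s["contact_force"],s["opening"])
f=r.grab_frame("wrist");cv2.imwrite("pics/w15.png",f["image"])
E
```

```text
17.7167 [541.7823984  -86.13316423 147.80341308] [[-27.74182668 -15.12224081 147.80341308]] [ 3.14120052e+00 -1.40637456e-04  9.73316922e-02] [ 0.42925335  0.58183815 -1.26514931] 0.5463604696746334
```

View pics/w15.png

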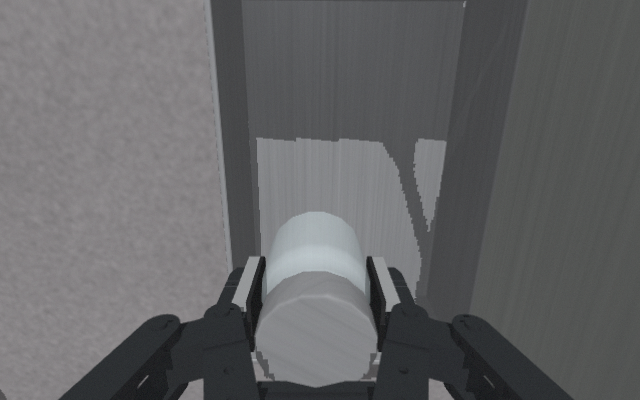

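Request:
{"api": "arm_command", "payload": {
  "targets": [
    [0.006,0,0.005,0,0,0],
    [0.006,0,0.012,0,0,0],
    [0.001,0,0.02,0,0,0],
    [0,0,0.022,0,0,0],
    [0,0,0.02,0,0,0],
    [0,0,0.016,0,0,0],
    [0,0,0.01,0,0,0],
    [0,0,0.005,0,0,0],
    [0,0,0.002,0,0,0],
    [0,0,0,0,0,0]
  ]
}}

```text
clock: 18.6
eef_pos: [554.9, -84.2, 35.3]
tcp_rot: [-3.142, 0.0, 0.097]
contact_force: [0.8, 0.0, -1.5]
opening: 0.545
```

Request:
{"api": "arm_command", "payload": {
  "targets": [
    [0,0,0.002,0,0,0],
    [0,0,0.0015,0,0,0],
    [0,0,0,0,0,0]
  ]
}}

```text
clock: 18.85
eef_pos: [555.1, -84.1, 32.5]
tcp_rot: [3.141, -0.001, 0.098]
contact_force: [-0.8, 0.0, -1.4]
opening: 0.547
```

Request:
{"api": "arm_command", "payload": {
  "targets": [
    [0,0,0.0015,0,0,0],
    [0,0,0.001,0,0,0],
    [0,0,0,0,0,0]
  ]
}}

```text
clock: 19.1
eef_pos: [554.9, -84.0, 29.7]
tcp_rot: [3.142, -0.0, 0.098]
contact_force: [0.2, 0.4, -2.2]
opening: 0.549
```

Request:
{"api": "arm_command", "payload": {
  "targets": [
    [0,0,0.001,0,0,0],
    [0,0,0,0,0,0],
    [0,0,0,0,0,0]
  ]
}}

```text
clock: 19.35
eef_pos: [554.9, -84.0, 29.6]
tcp_rot: [3.141, -0.0, 0.098]
contact_force: [-3.9, 0.1, 11.3]
opening: 0.543
```

Request:
{"api": "arm_command", "payload": {
  "targets": [
    [0,0,-0.0012,0,0,0],
    [0,0,0,0,0,0]
  ]
}}

```text
clock: 19.52
eef_pos: [554.9, -84.1, 30.1]
tcp_rot: [3.141, -0.001, 0.098]
contact_force: [0.0, -0.2, -1.9]
opening: 0.546
```

Request:
{"api": "arm_command", "payload": {
  "targets": [
    [0,0,0,0,0,0],
    [0,0,0,0,0,0],
    [0,0,0,0,0,0]
  ],
  "fingers": 0.064
}}

```text
clock: 19.77
eef_pos: [554.8, -84.0, 29.7]
tcp_rot: [-3.142, -0.0, 0.098]
contact_force: [-0.0, 0.4, -0.4]
opening: 0.747
```

```bash
python3 - <<'E'
from rig import r
from h import *
s=r.sense();print(s["clock"],s["eef_pos"],w2b(s["eef_pos"]),s["tcp_rot"],s["contact_force"],s["opening"])
f=r.grab_frame("wrist");cv2.imwrite("pics/w16.png",f["image"])
E
```

```text
19.7667 [554.76075855 -84.03307949  29.71008688] [[-14.62452454 -14.23647971  29.71008688]] [-3.14158950e+00 -2.56394813e-05  9.75744221e-02] [-0.03242097  0.36466616 -0.41814465] 0.7470856565517369
```

View pics/w16.png

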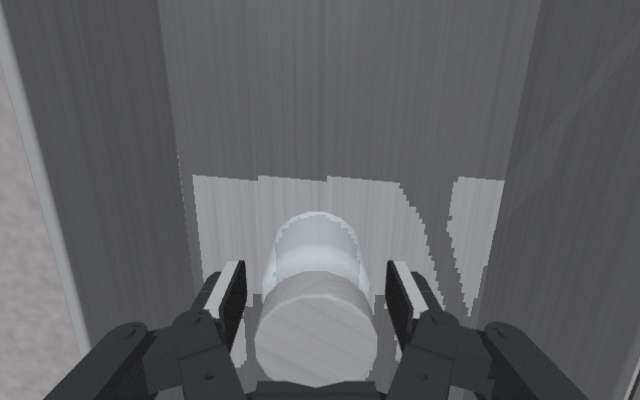

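Request:
{"api": "arm_command", "payload": {
  "targets": [
    [0,0,-0.01,0,0,0],
    [0,0,-0.025,0,0,0],
    [0,0,-0.032,0,0,0],
    [-0.005,0,-0.032,0,0,0],
    [-0.012,0,-0.032,0,0,0],
    [-0.012,-0.01,-0.03,0,0,0],
    [-0.006,-0.02,-0.025,0,0,0],
    [0,-0.03,-0.014,0,0,0],
    [0,-0.032,0,0,0,0],
    [0,-0.032,0,0,0,0],
    [0,-0.032,0,0,0,0],
    [0,-0.03,0,0,0,0],
    [0,-0.018,0,0,0,0],
    [0,-0.007,0,0,0,0],
    [0,0,0,0,0,0],
    [0,0,0,0,0,0]
  ]
}}

```text
clock: 21.15
eef_pos: [499.3, 122.2, 230.1]
tcp_rot: [3.141, -0.0, 0.099]
contact_force: [-0.7, 0.5, 0.1]
opening: 0.747
```

```bash
python3 - <<'E'
from rig import r
from h import *
import pickle
s=r.sense();print(s["clock"],s["eef_pos"],w2b(s["eef_pos"]),s["tcp_rot"],s["contact_force"],s["opening"])
f=r.grab_frame("wrist");cv2.imwrite("pics/w17.png",f["image"])
g=r.grab_frame("top");crop(g,250,140,160,110,5,"pics/t17.png")
sc=r.grab_frame("scene");crop(sc,210,110,180,150,4.4,"pics/s17.png")
pickle.dump((f,g,sc),open("f17.pkl","wb"))
E
```

```text
21.15 [499.30062642 122.19604169 230.08070449] [[-50.69331889 196.25180679 230.08070449]] [ 3.14117261e+00 -2.07371409e-04  9.85102106e-02] [-0.72297664  0.46732566  0.08881243] 0.7465055847026202
```

View pics/w17.png

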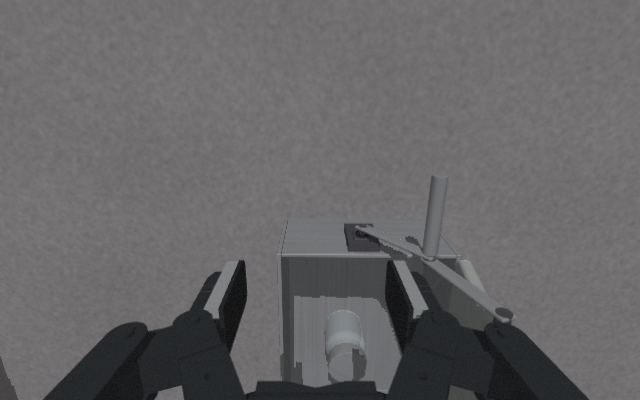

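View pics/t17.png

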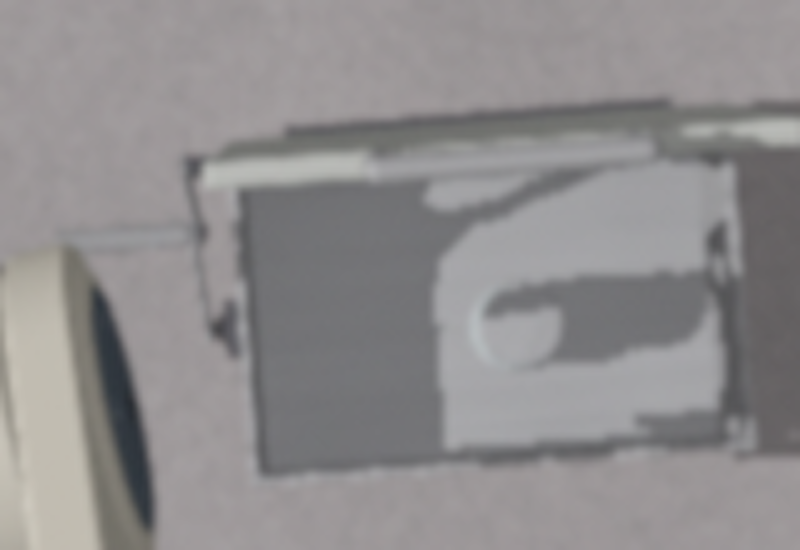

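```bash
python3 - <<'E'
from h import *
import pickle
f,g,sc=pickle.load(open("f17.pkl","rb"))
crop(f,330,160,190,170,4.2,"pics/w17c.png")
Rb=R.from_euler('z',BP[2]).as_matrix()
def ony(f,uv,y,bp=BP):
    d=Rb.T@ray(f,uv);c=w2b(f["xyz"],bp)[0];return c+d*(y-c[1])/d[1]
for n,uv,y in(("pin end",(439,177),216),("pinroot",(431,256),150),("foot",(362,233),148),("top",(504,314),148)): print(n,ony(f,uv,y).round(1))
cvt=lambda p:(np.array(p)+.5)/5-.5+[250,140]
print("tri end", w2b(tri([(f,(439,177)),(g,cvt((62,238)))])).round(1), "root",w2b(tri([(f,(431,256)),(g,cvt((194,234)))])).round(1))
for h in (3,4,5,6,7):
    k,D=knee(1.40,h,1)
    print(h,k.round(1),proj(f,b2w([[k[0],216,k[1]],[k[0],150,k[1]],[-4,148,61+h]])).round(0).tolist())
E
```

```text
pin end [ 41.2 216.  128.5]
pinroot [ 43.3 150.  127.5]
foot [ -5.9 148.   79.7]
top [ 65.9 148.  197. ]
tri end [[ 45.1 212.9 117.7]] root [[ 42.9 146.9 123.2]]
3 [ 32.5 128.3] [[427.0, 177.0], [418.0, 256.0], [362.0, 226.0]]
4 [ 37.4 125.9] [[433.0, 176.0], [423.0, 255.0], [362.0, 227.0]]
5 [ 41.  124.4] [[437.0, 176.0], [427.0, 254.0], [362.0, 227.0]]
6 [ 43.4 123.4] [[440.0, 175.0], [430.0, 254.0], [362.0, 228.0]]
7 [ 45.3 122.7] [[442.0, 175.0], [432.0, 253.0], [362.0, 228.0]]
```

View pics/w17c.png

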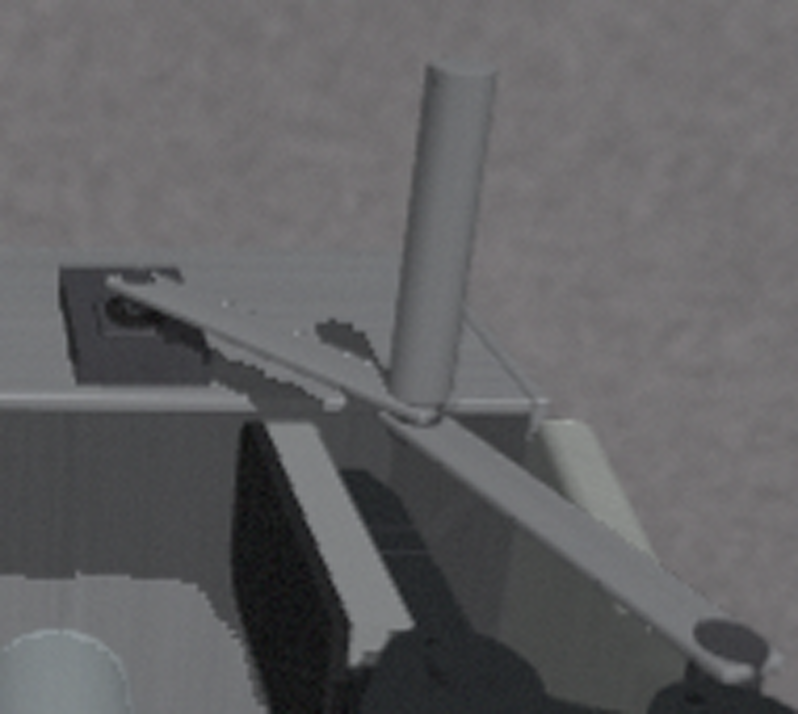

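Request:
{"api": "arm_command", "payload": {
  "targets": [
    [0.008,0,0,0,0,0],
    [0.018,-0.001,0,0,0,0],
    [0.022,-0.001,0.01,0,0,0],
    [0.02,-0.001,0.018,0,0,0],
    [0.015,-0.001,0.018,0,0,0],
    [0.0075,0,0.014,0,0,0],
    [0.0025,0,0.007,0,0,0],
    [0,0,0.003,0,0,0],
    [0,0,0,0,0,0],
    [0,0,0,0,0,0]
  ],
  "fingers": 0.04
}}

```text
clock: 22.13
eef_pos: [591.4, 135.3, 160.3]
tcp_rot: [-3.142, -0.0, 0.097]
contact_force: [-0.4, -0.1, -0.6]
opening: 0.469
```

```bash
python3 - <<'E'
from rig import r
from h import *
import pickle
s=r.sense();print(s["clock"],s["eef_pos"],w2b(s["eef_pos"]),s["tcp_rot"],s["contact_force"],s["opening"])
f=r.grab_frame("wrist");cv2.imwrite("pics/w18.png",f["image"])
pickle.dump(f,open("f18.pkl","wb"))
print(proj(f,b2w([[42.5,216,124],[42.5,150,124],[-4,148,67]])))
E
```

```text
22.1333 [591.40544122 135.33209004 160.34055784] [[ 42.23336788 200.77768364 160.34055784]] [-3.14157439e+00 -2.15421003e-04  9.72534974e-02] [-0.35279367 -0.0634391  -0.60503546] 0.4686943976853048
[[314.57636017 214.48528711]
 [314.22892237 312.6572218 ]
 [255.32069954 268.23052453]]
```

View pics/w18.png

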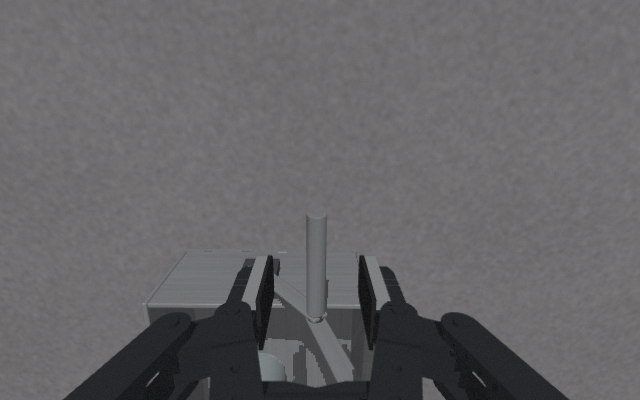

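Request:
{"api": "arm_command", "payload": {
  "targets": [
    [0.0005,0,0.008,0,0,0],
    [0,0,0.014,0,0,0],
    [0,0,0.014,0,0,0],
    [0,0,0.011,0,0,0],
    [0,0,0.006,0,0,0],
    [0,0,0.002,0,0,0],
    [0,0,0,0,0,0],
    [0,0,0,0,0,0]
  ],
  "fingers": 0.03
}}

```text
clock: 22.85
eef_pos: [592.3, 135.7, 105.2]
tcp_rot: [-3.142, -0.001, 0.098]
contact_force: [-0.5, 0.4, 0.4]
opening: 0.35
```

Request:
{"api": "arm_command", "payload": {
  "targets": [
    [0,0,0,0,0,0],
    [0,0,0,0,0,0]
  ],
  "fingers": 0.018,
  "squeeze": 20
}}

```text
clock: 23.02
eef_pos: [592.5, 135.8, 105.5]
tcp_rot: [-3.141, -0.001, 0.098]
contact_force: [-1.0, -0.0, 0.6]
opening: 0.209
```

```bash
python3 - <<'E'
from rig import r
from h import *
s=r.sense();print(s["clock"],s["eef_pos"],w2b(s["eef_pos"]),s["tcp_rot"],s["contact_force"],s["opening"])
f=r.grab_frame("wrist");cv2.imwrite("pics/w19.png",f["image"])
g=r.grab_frame("scene");crop(g,210,80,200,150,4,"pics/s19.png")
E
```

```text
23.0167 [592.46677257 135.75616545 105.47177968] [[ 43.329495   201.10136486 105.47177968]] [-3.14147667e+00 -1.19832511e-03  9.76597036e-02] [-1.03864284 -0.04170359  0.64517842] 0.20865519926587936
```

View pics/w19.png

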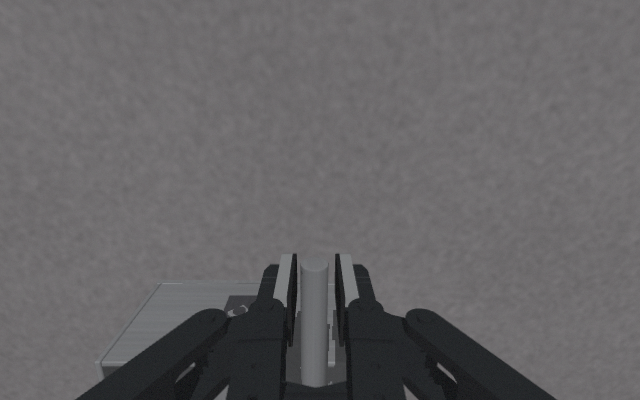

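View pics/s19.png

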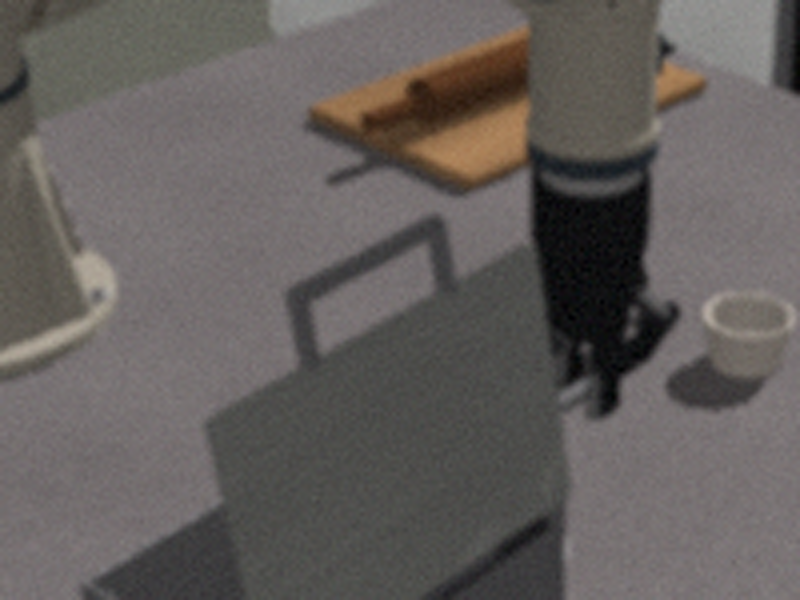

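Request:
{"api": "arm_command", "payload": {
  "targets": [
    [-0.0006,0,0,0,0,0],
    [0,0,0,0,0,0],
    [0,0,0,0,0,0]
  ],
  "fingers": 0.006,
  "squeeze": 25
}}

```text
clock: 23.37
eef_pos: [591.7, 135.7, 105.2]
tcp_rot: [-3.141, -0.001, 0.097]
contact_force: [0.4, 0.6, 2.7]
opening: 0.124
```

```bash
cat > fp.py <<'E'
from rig import r
from h import *
s=r.sense();b=w2b(s["eef_pos"])[0];F=s["contact_force"]@R.from_euler('z',BP[2]).as_matrix()
print("t",round(s["clock"],2),"box",b.round(1),"F",F.round(1),"open",round(s["opening"],3))
import json,os
if os.path.exists("foot.json"):
    c=json.load(open("foot.json"));v=np.array([b[0]-c[0],b[2]-c[1]]);a=np.arctan2(v[1],v[0]);u=v/np.hypot(*v)
    print("angle",round(a,4),"rad",np.hypot(*v).round(2),"Frad",round(F[0]*u[0]+F[2]*u[1],1),"Ftan(ccw)",round(-F[0]*u[1]+F[2]*u[0],1))
E
python3 fp.py
```

```text
t 23.37 box [ 42.5 201.1 105.2] F [0.5 0.6 2.7] open 0.124
```

```bash
echo "[-5.1,48.9]">foot.json; python3 fp.py
python3 - <<'E'
from h import *
h=6
F=np.array([-4,67.])
for th in np.r_[1.436,1.42,1.4,1.35,1.3,1.2,1.1,1,.9,.8,.7,.6,.5,.4,.3,.2,.1,.05,0]:
    k,D=knee(th,h,-1); v=k-F; print(round(th,3),k.round(1),"a",np.arctan2(v[1],v[0]).round(3) if v[1]>0 or v[0]>0 else (2*np.pi+np.arctan2(v[1],v[0])).round(3))
k,D=knee(1.4,h,1);print(k,np.arctan2(*(k-F)[::-1]))
E
```

```text
t 23.37 box [ 42.5 201.1 105.2] F [0.5 0.6 2.7] open 0.124
angle 0.8682 rad 73.71 Frad 2.3 Ftan(ccw) 1.4
1.436 [ 34.3 130. ] a 1.025
1.42 [ 26.5 134.1] a 1.144
1.4 [ 21.6 136.1] a 1.216
1.35 [ 12.7 138.8] a 1.343
1.3 [  5.3 140.1] a 1.444
1.2 [ -7.3 140.6] a 1.616
1.1 [-18.6 139.2] a 1.77
1.0 [-28.8 136.4] a 1.914
0.9 [-38.1 132.4] a 2.051
0.8 [-46.5 127.2] a 2.185
0.7 [-54.  121.1] a 2.317
0.6 [-60.7 114.1] a 2.448
0.5 [-66.3 106.4] a 2.578
0.4 [-70.9  97.9] a 2.709
0.3 [-74.4  88.7] a 2.843
0.2 [-76.8  78.7] a 2.982
0.1 [-77.7  67.8] a 3.131
0.05 [-77.5  61.8] a 3.212
0.0 [-76.8  55.4] a 3.3
[ 43.39998203 123.43519916] 0.8721945300858204
```

Run:
```python
import numpy as np
a=np.r_[.868,.88,.91,.95,.99,1.03,1.07,1.11,1.15,1.19,1.23,1.27,1.31,1.36,1.41,1.46,1.51,1.56,1.61,1.66,1.71,1.76,1.81,1.86,1.91,1.96,2.01,2.06,2.11,2.16,2.21,2.26,2.31,2.36,2.41,2.46,2.51,2.56,2.61,2.66,2.71,2.76,2.81,2.86,2.91,2.96,3.01,3.05,3.09,3.13,3.16,3.19,3.22,3.25,3.27,3.29,3.31]
for p,q in zip(a[:-1],a[1:]): print(round(q,2),[round(.0737*(np.cos(q)-np.cos(p)),4),0,round(-.0737*(np.sin(q)-np.sin(p)),4)])
```

```text
0.88 [np.float64(-0.0007), 0, np.float64(-0.0006)]
0.91 [np.float64(-0.0017), 0, np.float64(-0.0014)]
0.95 [np.float64(-0.0024), 0, np.float64(-0.0018)]
0.99 [np.float64(-0.0024), 0, np.float64(-0.0017)]
1.03 [np.float64(-0.0025), 0, np.float64(-0.0016)]
1.07 [np.float64(-0.0026), 0, np.float64(-0.0015)]
1.11 [np.float64(-0.0026), 0, np.float64(-0.0014)]
1.15 [np.float64(-0.0027), 0, np.float64(-0.0013)]
1.19 [np.float64(-0.0027), 0, np.float64(-0.0012)]
1.23 [np.float64(-0.0028), 0, np.float64(-0.001)]
1.27 [np.float64(-0.0028), 0, np.float64(-0.0009)]
1.31 [np.float64(-0.0028), 0, np.float64(-0.0008)]
1.36 [np.float64(-0.0036), 0, np.float64(-0.0009)]
1.41 [np.float64(-0.0036), 0, np.float64(-0.0007)]
1.46 [np.float64(-0.0037), 0, np.float64(-0.0005)]
1.51 [np.float64(-0.0037), 0, np.float64(-0.0003)]
1.56 [np.float64(-0.0037), 0, np.float64(-0.0001)]
1.61 [np.float64(-0.0037), 0, np.float64(0.0001)]
1.66 [np.float64(-0.0037), 0, np.float64(0.0002)]
1.71 [np.float64(-0.0037), 0, np.float64(0.0004)]
1.76 [np.float64(-0.0036), 0, np.float64(0.0006)]
1.81 [np.float64(-0.0036), 0, np.f
[... 1001 characters left out ...]
4(0.0035)]
2.86 [np.float64(-0.0011), 0, np.float64(0.0035)]
2.91 [np.float64(-0.0009), 0, np.float64(0.0036)]
2.96 [np.float64(-0.0008), 0, np.float64(0.0036)]
3.01 [np.float64(-0.0006), 0, np.float64(0.0036)]
3.05 [np.float64(-0.0003), 0, np.float64(0.0029)]
3.09 [np.float64(-0.0002), 0, np.float64(0.0029)]
3.13 [np.float64(-0.0001), 0, np.float64(0.0029)]
3.16 [np.float64(0.0), 0, np.float64(0.0022)]
3.19 [np.float64(0.0001), 0, np.float64(0.0022)]
3.22 [np.float64(0.0001), 0, np.float64(0.0022)]
3.25 [np.float64(0.0002), 0, np.float64(0.0022)]
3.27 [np.float64(0.0002), 0, np.float64(0.0015)]
3.29 [np.float64(0.0002), 0, np.float64(0.0015)]
3.31 [np.float64(0.0002), 0, np.float64(0.0015)]
```

Request:
{"api": "arm_command", "payload": {
  "targets": [
    [-0.0007,0,-0.0006,0,0,0],
    [-0.0017,0,-0.0014,0,0,0],
    [-0.0024,0,-0.0018,0,0,0],
    [0,0,0,0,0,0]
  ]
}}

```text
clock: 23.7
eef_pos: [586.8, 135.3, 109.1]
tcp_rot: [-3.141, -0.001, 0.098]
contact_force: [2.0, 1.7, -0.1]
opening: 0.128
```

```bash
python3 fp.py
```

```text
t 23.7 box [ 37.7 201.1 109.1] F [ 2.2  1.5 -0.1] open 0.128
angle 0.9529 rad 73.82 Frad 1.2 Ftan(ccw) -1.8
```

Request:
{"api": "arm_command", "payload": {
  "targets": [
    [-0.0024,0,-0.0017,0,0,0],
    [-0.0025,0,-0.0016,0,0,0],
    [0,0,0,0,0,0]
  ]
}}

```text
clock: 23.95
eef_pos: [581.9, 134.8, 112.5]
tcp_rot: [-3.141, -0.001, 0.098]
contact_force: [4.0, 2.1, 2.4]
opening: 0.126
```

```bash
python3 fp.py
```

```text
t 23.95 box [ 32.7 201.1 112.5] F [4.2 1.7 2.4] open 0.126
angle 1.035 rad 73.98 Frad 4.2 Ftan(ccw) -2.4
```

Request:
{"api": "arm_command", "payload": {
  "targets": [
    [-0.0024,0,-0.0018,0,0,0],
    [-0.0026,0,-0.0015,0,0,0],
    [-0.0027,0,-0.0013,0,0,0],
    [-0.0027,0,-0.0012,0,0,0],
    [-0.0028,0,-0.001,0,0,0],
    [0,0,0,0,0,0]
  ]
}}

```text
clock: 24.45
eef_pos: [568.6, 133.6, 119.4]
tcp_rot: [-3.141, -0.001, 0.098]
contact_force: [3.4, 2.5, 3.4]
opening: 0.13
```

```bash
python3 fp.py
```

```text
t 24.45 box [ 19.4 201.1 119.4] F [3.6 2.1 3.4] open 0.13
angle 1.2366 rad 74.6 Frad 4.4 Ftan(ccw) -2.3
```

```bash
python3 - <<'E'
from rig import r
from h import *
f=r.grab_frame("wrist");cv2.imwrite("pics/w20.png",f["image"])
g=r.grab_frame("scene");crop(g,210,80,200,150,4,"pics/s20.png")
g=r.grab_frame("top");crop(g,250,140,160,110,5,"pics/t20.png")
E
```

```text
(no output)
```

View pics/s20.png

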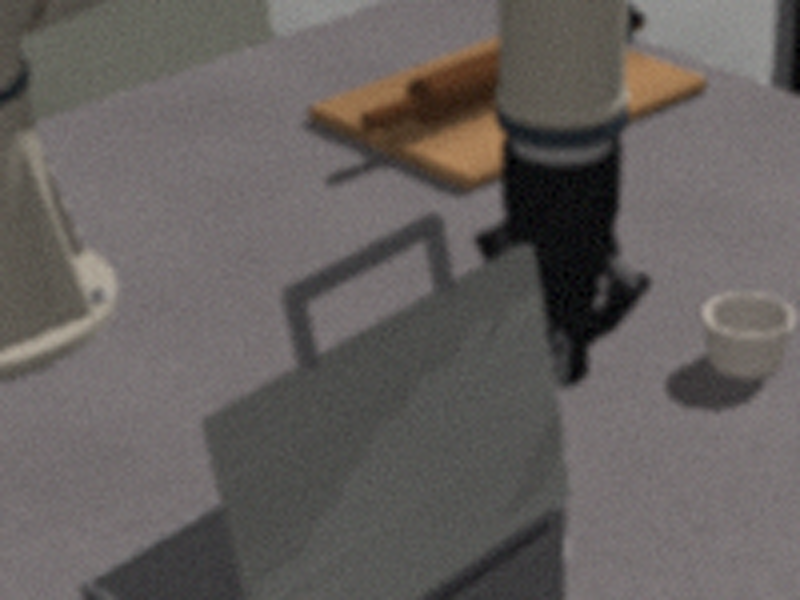

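View pics/t20.png

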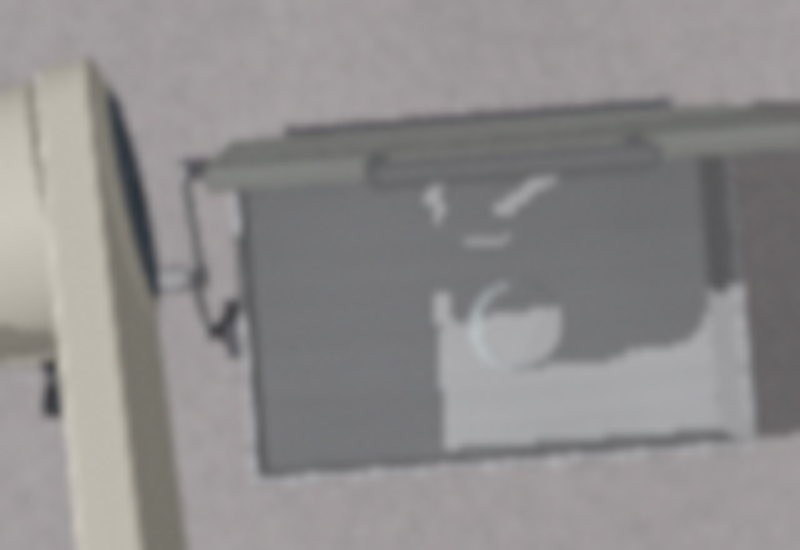

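Request:
{"api": "arm_command", "payload": {
  "targets": [
    [-0.0028,0,-0.0013,0,0,0],
    [-0.0028,0,-0.0011,0,0,0],
    [-0.0036,0,-0.0009,0,0,0],
    [-0.0036,0,-0.0007,0,0,0],
    [-0.0037,0,-0.0005,0,0,0],
    [0,0,0,0,0,0]
  ]
}}

```text
clock: 25.1
eef_pos: [550.7, 131.7, 123.0]
tcp_rot: [-3.141, 0.002, 0.097]
contact_force: [0.9, 3.9, 3.3]
opening: 0.128
```

```bash
python3 fp.py
```

```text
t 25.1 box [  1.4 200.9 123. ] F [1.3 3.8 3.3] open 0.128
angle 1.4834 rad 74.34 Frad 3.4 Ftan(ccw) -1.0
```

Request:
{"api": "arm_command", "payload": {
  "targets": [
    [-0.0037,0,-0.0006,0,0,0],
    [-0.0037,0,-0.0002,0,0,0],
    [-0.0037,0,0.0001,0,0,0],
    [-0.0037,0,0.0002,0,0,0],
    [0,0,0,0,0,0]
  ]
}}

```text
clock: 25.52
eef_pos: [536.0, 130.1, 123.2]
tcp_rot: [3.141, 0.002, 0.098]
contact_force: [0.5, 3.1, 0.7]
opening: 0.127
```

```bash
python3 fp.py
```

```text
t 25.52 box [-13.4 200.7 123.2] F [0.7 3.1 0.7] open 0.127
angle 1.6819 rad 74.81 Frad 0.6 Ftan(ccw) -0.8
```

Request:
{"api": "arm_command", "payload": {
  "targets": [
    [-0.0037,-0.0003,0.0005,0,0,0],
    [-0.0036,-0.0003,0.0007,0,0,0],
    [-0.0036,0,0.0009,0,0,0],
    [-0.0036,0,0.001,0,0,0],
    [-0.0035,0,0.0012,0,0,0],
    [-0.0034,0,0.0014,0,0,0],
    [0,0,0,0,0,0]
  ]
}}

```text
clock: 26.1
eef_pos: [514.6, 128.5, 117.4]
tcp_rot: [3.141, 0.002, 0.098]
contact_force: [-0.1, -0.8, -0.8]
opening: 0.13
```

```bash
python3 fp.py
```

```text
t 26.1 box [-34.9 201.1 117.4] F [-0.2 -0.7 -0.8] open 0.13
angle 1.9811 rad 74.66 Frad -0.6 Ftan(ccw) 0.5
```

Request:
{"api": "arm_command", "payload": {
  "targets": [
    [-0.0034,0,0.0015,0,0,0],
    [-0.0033,0,0.0016,0,0,0],
    [-0.0032,0,0.0018,0,0,0],
    [-0.0031,0,0.002,0,0,0],
    [-0.003,0,0.0021,0,0,0],
    [0,0,0,0,0,0]
  ]
}}

```text
clock: 26.6
eef_pos: [498.9, 127.2, 108.3]
tcp_rot: [3.142, 0.002, 0.098]
contact_force: [-0.0, -0.3, -1.3]
opening: 0.128
```

```bash
python3 fp.py
```

```text
t 26.6 box [-50.7 201.2 108.3] F [-0.1 -0.2 -1.3] open 0.128
angle 2.2249 rad 74.87 Frad -1.0 Ftan(ccw) 0.9
```

Excellent. Continue 2.22→2.7.

Request:
{"api": "arm_command", "payload": {
  "targets": [
    [-0.0029,0,0.0023,0,0,0],
    [-0.0028,0,0.0024,0,0,0],
    [-0.0027,0,0.0026,0,0,0],
    [-0.0025,0,0.0027,0,0,0],
    [-0.0024,0,0.0028,0,0,0],
    [0,0,0,0,0,0]
  ]
}}

```text
clock: 27.1
eef_pos: [485.9, 125.9, 95.4]
tcp_rot: [-3.142, 0.001, 0.098]
contact_force: [0.4, 1.8, -3.0]
opening: 0.127
```

```bash
python3 fp.py
```

```text
t 27.1 box [-63.7 201.2  95.4] F [ 0.6  1.8 -3. ] open 0.127
angle 2.4701 rad 74.8 Frad -2.3 Ftan(ccw) 2.0
```

Request:
{"api": "arm_command", "payload": {
  "targets": [
    [-0.0022,0,0.0029,0,0,0],
    [-0.0021,0,0.003,0,0,0],
    [-0.0019,0,0.0031,0,0,0],
    [-0.0018,0,0.0032,0,0,0],
    [-0.0016,0,0.0033,0,0,0],
    [0,0,0,0,0,0]
  ]
}}

```text
clock: 27.6
eef_pos: [476.8, 125.0, 80.0]
tcp_rot: [3.142, 0.001, 0.098]
contact_force: [1.8, 2.2, -0.8]
opening: 0.132
```

```bash
python3 fp.py
```

```text
t 27.6 box [-72.8 201.1  80. ] F [ 2.   2.  -0.8] open 0.132
angle 2.7115 rad 74.54 Frad -2.2 Ftan(ccw) -0.1
```

Request:
{"api": "arm_command", "payload": {
  "targets": [
    [-0.0012,0,0.0034,0,0,0],
    [-0.0012,0,0.0035,0,0,0],
    [-0.001,0,0.0035,0,0,0],
    [-0.0009,0,0.0036,0,0,0],
    [-0.0007,0,0.0036,0,0,0],
    [0,0,0,0,0,0]
  ]
}}

```text
clock: 28.1
eef_pos: [471.8, 124.5, 62.3]
tcp_rot: [3.142, 0.001, 0.098]
contact_force: [0.1, 2.8, -2.3]
opening: 0.125
```

```bash
python3 fp.py
```

```text
t 28.1 box [-77.9 201.1  62.3] F [ 0.3  2.8 -2.3] open 0.125
angle 2.9596 rad 73.99 Frad -0.7 Ftan(ccw) 2.2
```

Request:
{"api": "arm_command", "payload": {
  "targets": [
    [-0.0004,0,0.0036,0,0,0],
    [-0.0002,0,0.0029,0,0,0],
    [-0.0001,0,0.0029,0,0,0],
    [0,0,0.0022,0,0,0],
    [0,0,0,0,0,0]
  ]
}}

```text
clock: 28.52
eef_pos: [471.0, 124.4, 50.9]
tcp_rot: [3.142, 0.001, 0.098]
contact_force: [-2.6, 4.9, -1.8]
opening: 0.13
```

```bash
python3 fp.py;  python3 - <<'E'
from rig import r
from h import *
g=r.grab_frame("scene");crop(g,210,130,180,140,4,"pics/s21.png")
E
```

```text
t 28.52 box [-78.7 201.1  50.9] F [-2.1  5.1 -1.8] open 0.13
angle 3.1147 rad 73.6 Frad 2.1 Ftan(ccw) 1.9
```

View pics/s21.png

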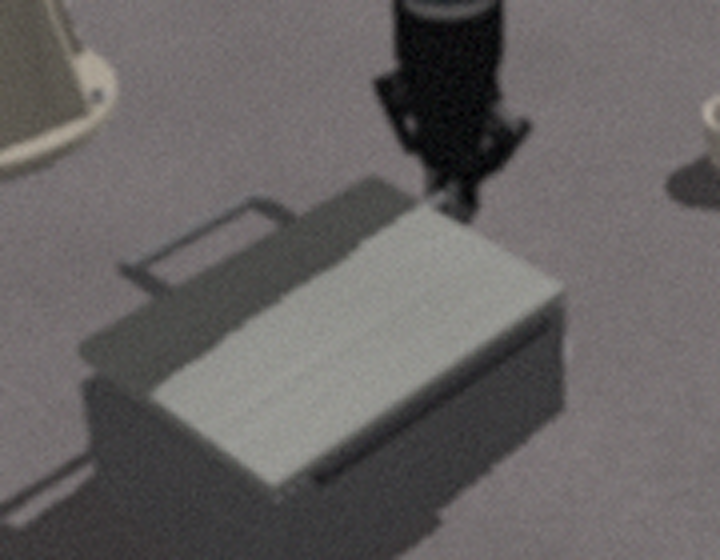

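Request:
{"api": "arm_command", "payload": {
  "targets": [
    [0,-0.0005,0.002,0,0,0],
    [0.0001,-0.0003,0.002,0,0,0],
    [0.0001,0,0.002,0,0,0],
    [0.0001,0,0.002,0,0,0],
    [0,0,0,0,0,0]
  ]
}}

```text
clock: 28.98
eef_pos: [471.4, 125.0, 42.9]
tcp_rot: [3.141, 0.001, 0.098]
contact_force: [-3.3, -0.1, -2.3]
opening: 0.13
```

```bash
python3 fp.py
```

```text
t 28.98 box [-78.3 201.6  42.9] F [-3.3  0.3 -2.3] open 0.13
angle -3.0601 rad 73.4 Frad 3.5 Ftan(ccw) 2.0
```

Request:
{"api": "arm_command", "payload": {
  "targets": [
    [0.0002,0,0.0012,0,0,0],
    [0.0002,0,0.0012,0,0,0],
    [0,0,0,0,0,0]
  ]
}}

```text
clock: 29.23
eef_pos: [471.8, 125.1, 40.7]
tcp_rot: [3.141, 0.001, 0.098]
contact_force: [-4.4, -1.3, -2.3]
opening: 0.127
```

```bash
python3 fp.py
```

```text
t 29.23 box [-77.8 201.7  40.7] F [-4.5 -0.9 -2.3] open 0.127
angle -3.0298 rad 73.2 Frad 4.7 Ftan(ccw) 1.8
```

Request:
{"api": "arm_command", "payload": {
  "targets": [
    [-0.0006,0,0.0012,0,0,0],
    [0,0,0.001,0,0,0],
    [0,0,0,0,0,0]
  ]
}}

```text
clock: 29.48
eef_pos: [471.8, 125.2, 38.8]
tcp_rot: [3.141, -0.0, 0.098]
contact_force: [-3.4, -2.1, -1.5]
opening: 0.127
```

```bash
python3 fp.py
```

```text
t 29.48 box [-77.8 201.8  38.8] F [-3.6 -1.8 -1.5] open 0.127
angle -3.003 rad 73.38 Frad 3.8 Ftan(ccw) 1.0
```

Request:
{"api": "arm_command", "payload": {
  "targets": [
    [0,0,0.0008,0,0,0],
    [0,0,0.0007,0,0,0],
    [0,0,0,0,0,0]
  ]
}}

```text
clock: 29.73
eef_pos: [471.9, 125.2, 37.4]
tcp_rot: [3.142, -0.0, 0.098]
contact_force: [-2.0, -3.1, -0.2]
opening: 0.129
```

```bash
python3 fp.py
```

```text
t 29.73 box [-77.7 201.8  37.4] F [-2.2 -2.9 -0.2] open 0.129
angle -2.984 rad 73.48 Frad 2.2 Ftan(ccw) -0.2
```

Request:
{"api": "arm_command", "payload": {
  "targets": [
    [0,0.0005,0.0006,0,0,0],
    [0,0,0.0004,0,0,0],
    [0,0,0,0,0,0]
  ]
}}

```text
clock: 29.98
eef_pos: [472.0, 125.0, 36.4]
tcp_rot: [-3.141, -0.0, 0.098]
contact_force: [-2.6, -0.1, -1.3]
opening: 0.127
```

```bash
python3 fp.py;  python3 - <<'E'
from rig import r
from h import *
g=r.grab_frame("scene");crop(g,210,130,180,140,4,"pics/s22.png")
f=r.grab_frame("wrist");cv2.imwrite("pics/w22.png",f["image"])
E
```

```text
t 29.98 box [-77.6 201.5  36.4] F [-2.6  0.1 -1.3] open 0.127
angle -2.9708 rad 73.61 Frad 2.8 Ftan(ccw) 0.8
```

View pics/w22.png

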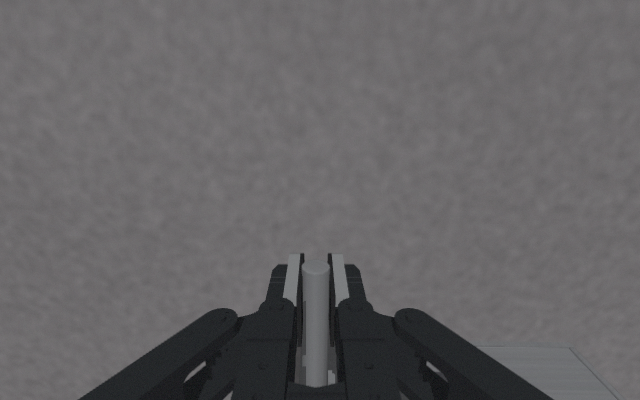

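Request:
{"api": "arm_command", "payload": {
  "targets": [
    [0.0001,0,0.0006,0,0,0],
    [0,0,0.0004,0,0,0],
    [0,0,0,0,0,0]
  ]
}}

```text
clock: 30.33
eef_pos: [472.3, 124.9, 35.5]
tcp_rot: [-3.141, -0.001, 0.098]
contact_force: [-1.4, -0.4, 0.5]
opening: 0.125
```

Request:
{"api": "arm_command", "payload": {
  "targets": [
    [0.0002,0,0.0006,0,0,0],
    [0,0,0.0004,0,0,0],
    [0,0,0,0,0,0]
  ]
}}

```text
clock: 30.58
eef_pos: [472.7, 124.9, 34.5]
tcp_rot: [-3.142, -0.001, 0.098]
contact_force: [-0.3, -0.7, 2.7]
opening: 0.128
```

```bash
python3 fp.py
```

```text
t 30.58 box [-77.  201.4  34.5] F [-0.4 -0.6  2.7] open 0.128
angle -2.9443 rad 73.3 Frad -0.2 Ftan(ccw) -2.8
```

```bash
python3 - <<'E'
from rig import r
from h import *
import pickle
f0,g0=pickle.load(open("f0.pkl","rb"))
g=r.grab_frame("scene");crop(g,150,165,220,150,3.6,"pics/s23.png")
a=cv2.GaussianBlur(g["image"],(3,3),0).astype(int);b=cv2.GaussianBlur(g0["image"],(3,3),0).astype(int)
d=np.clip(np.abs(a-b).max(2)*3,0,255).astype(np.uint8)
cv2.imwrite("pics/d23.png",cv2.resize(d[165:315,150:370],None,fx=3.6,fy=3.6))
E
```

```text
(no output)
```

View pics/s23.png

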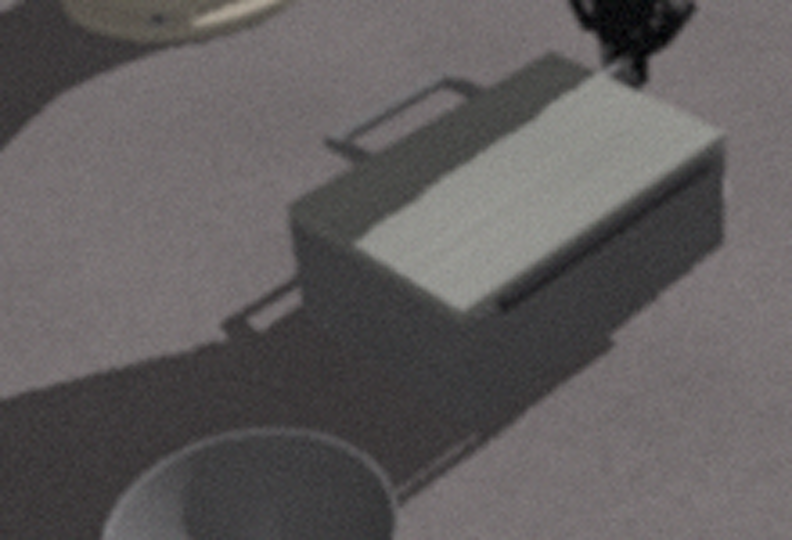

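View pics/d23.png

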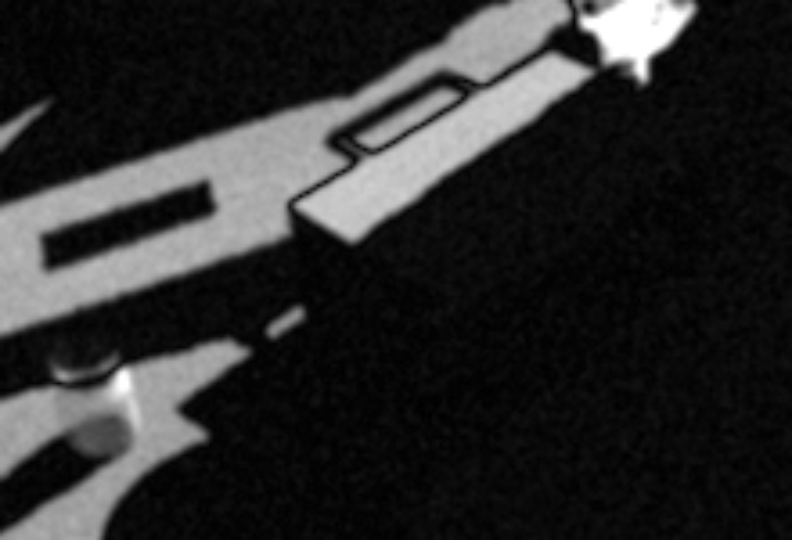

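Request:
{"api": "arm_command", "payload": {
  "targets": [
    [0,0,-0.0008,0,0,0],
    [0,0,0,0,0,0],
    [0,0,0,0,0,0],
    [0,0,0,0,0,0]
  ],
  "fingers": 0.034
}}

```text
clock: 30.97
eef_pos: [472.1, 124.8, 35.2]
tcp_rot: [-3.142, -0.0, 0.098]
contact_force: [-0.8, -0.2, 0.3]
opening: 0.398
```

Request:
{"api": "arm_command", "payload": {
  "targets": [
    [0,0,-0.008,0,0,0],
    [0,0,-0.015,0,0,0],
    [0,0,-0.025,0,0,0],
    [0,0,-0.03,0,0,0],
    [0,-0.01,-0.03,0,0,0],
    [0,-0.015,-0.025,0,0,0],
    [0,-0.01,-0.01,0,0,0],
    [0,0,0,0,0,0],
    [0,0,0,0,0,0]
  ]
}}

```text
clock: 31.72
eef_pos: [468.5, 159.9, 178.1]
tcp_rot: [3.142, -0.001, 0.099]
contact_force: [-0.9, -0.8, -0.3]
opening: 0.397
```

```bash
python3 - <<'E'
from rig import r
from h import *
import pickle
s=r.sense();print(s["clock"],s["eef_pos"],s["contact_force"],s["opening"])
f0,g0=pickle.load(open("f0.pkl","rb"))
for n,o in(("scene",g0),("top",f0)):
    g=r.grab_frame(n);cv2.imwrite(f"pics/{n}24.png",g["image"])
    a=cv2.GaussianBlur(g["image"],(3,3),0).astype(int);b=cv2.GaussianBlur(o["image"],(3,3),0).astype(int)
    cv2.imwrite(f"pics/d{n}24.png",np.clip(np.abs(a-b).max(2)*3,0,255).astype(np.uint8))
E
```

```text
31.7167 [468.45663823 159.85119181 178.10009461] [-0.93419022 -0.80440684 -0.29497331] 0.3972469840079582
```

View pics/dscene24.png

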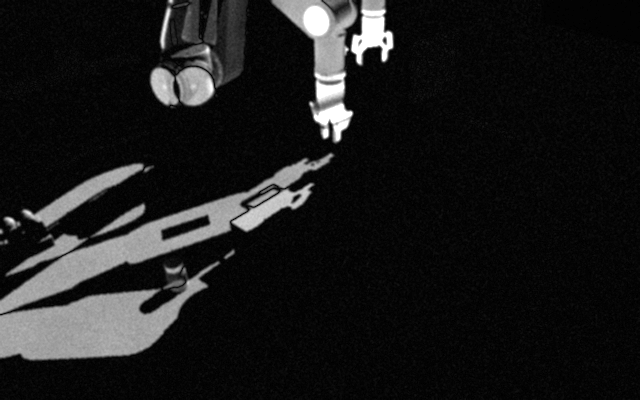

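View pics/dtop24.png

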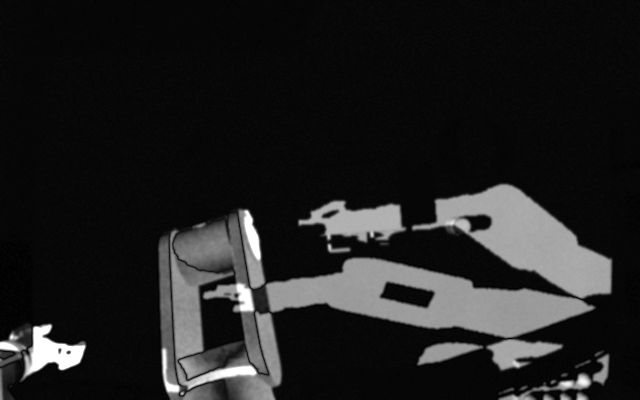

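View pics/top24.png

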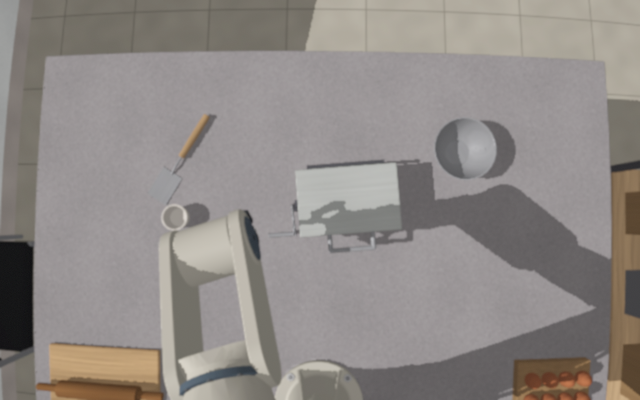

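The before/after difference images show only the arm, its shadows and the missing jar. The lid, bowl, ramekin and spatula match the start, so I'm handing in.

```bash
python3 -c "
from rig import r
print(r.sign_off())"
```

```text
the job is handed in; nothing more can be done
None
```

The job is done and handed in at about 32 s of the 72 s allowed.

- **Lid up:** I raised the lid by its bar to the stop, at about 1.43–1.44 rad. I let it down onto the locked stay, and it stood by itself at about 1.39 rad while I fetched the jar.
- **Jar:** I set it upright on the box floor, and the wrist picture showed it standing after release. It pressed the floor with about 11 N for a moment before I eased off and opened the fingers.
- **Stay and lid down:** I lifted the pin, brought it through the straight line and followed its circle down until the lid was shut. Readings at the pin stayed at about 5 N or less.

**Last checks:**
- As the lid shut, the vertical force on the tool turned from −1.3 N to +2.7 N, the sign of the lid reaching its seat.
- The before/after difference pictures from both outside cameras show the lid back on its starting outline. The bowl, ramekin and spatula have not moved.
- The gripper is open and clear of everything, with about 1 N of sensor noise.

**Rough spots:**
- **Lifting grip:** the bar slipped about 4 mm in the fingers, and side loads along the lid reached about 12 N for short moments. The turning force at the stop stayed near 3 N.
- **Box position:** the camera and touch estimates of where the box stands differed by 1–2 mm.
- **Foot strain:** I could not read the bush's give directly. The forces measured suggest it stayed well under its limit.
- **Jar after shutting:** I could not see it once the lid was down.

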